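Stow the parts of a dismantled motor in their foam nests

TASK

Four parts of the dismantled motor lie about the bench: bearing, capacitor, terminal block and terminal-box cover. Put each into the foam nest whose pocket has its shape and size, lying flat on the pocket floor the same way up as it is now (the capacitor standing), and let go of it. Leave the dish of screws and the solder reel where they stand.

Things in the scene. Friction and masses are not known exactly. Their poses are not given: they have to be found in the camera images.
- bearing: Steel ball bearing lying flat: a ring, outside diameter 52 mm, bore 25 mm, 15 mm high, black seals between the bright races; about 0.13 kg. Origin at the centre of its underside, z up. Starts loose on the bench.
- capacitor: Motor capacitor: upright bright aluminium can, diameter 36 mm, 50 mm tall, black top disc up to 53 mm and two small brass tabs up to 58 mm; about 0.10 kg. Origin at the centre of its underside, z up along the can. Starts loose, standing on the bench, and is to stay upright.
- terminal_block: Terminal block: dark brown narrow bar, 70 (its x) x 22 (its y) x 18 mm high, with two rows of brass screw heads on top (up to 19 mm); about 0.06 kg. Origin at the centre of its underside, z up. Starts loose on the bench, screws up, and is to stay screws up.
- box_cover: Cover of the motor's terminal box: solid-looking grey painted rectangle, 70 (its x) x 46 (its y) x 18 mm high, bright plate on top (up to 19 mm) and a dark screw at each corner; about 0.15 kg. Origin at the centre of its underside, z up. Starts loose on the bench, plate up, and is to stay plate up.
- nest_bearing: Near-black slab of stiff foam, 98 (its x) x 82 (its y) x 8 mm, fixed to the bench, with one 5 mm deep, flat, light-grey-floored pocket in its middle: a large round one, diameter 68 mm. Origin at the centre of its underside, z up; pocket floor 3 mm above the origin, rim 8 mm. Takes the bearing with 8 mm to spare all round.
- nest_capacitor: Near-black slab of stiff foam, 98 (its x) x 82 (its y) x 8 mm, fixed to the bench, with one 5 mm deep, flat, light-grey-floored pocket in its middle: a small round one, diameter 50 mm. Origin at the centre of its underside, z up; pocket floor 3 mm above the origin, rim 8 mm. Takes the capacitor with 7 mm to spare all round.
- nest_block: Near-black slab of stiff foam, 98 (its x) x 82 (its y) x 8 mm, fixed to the bench, with one 5 mm deep, flat, light-grey-floored pocket in its middle: a narrow rectangle, 86 mm along its x and 38 mm along its y. Origin at the centre of its underside, z up; pocket floor 3 mm above the origin, rim 8 mm. Takes the terminal block lengthwise, 8 mm to spare all round.
- nest_cover: Near-black slab of stiff foam, 98 (its x) x 82 (its y) x 8 mm, fixed to the bench, with one 5 mm deep, flat, light-grey-floored pocket in its middle: a broad rectangle, 86 mm along its x and 62 mm along its y. Origin at the centre of its underside, z up; pocket floor 3 mm above the origin, rim 8 mm. Takes the box cover lengthwise, 8 mm to spare all round.
- screw_dish: Small round dark steel dish holding screws, diameter 40 mm, 16 mm high, loose among the parts; to be left alone. Origin at the centre of its underside, z up.
- solder_reel: Small reel of solder wire standing on its flange, white flanges of diameter 40 mm, 30 mm high, loose among the parts; to be left alone. Origin at the centre of its underside, z up.
Not all that is in view belongs to the job. Of the things that look like the terminal_block, take the one that is farthest to the robot's right at the start.

How it is judged:
By the outcome, as a careful person would: the job done as asked, in the order asked, and still so for the second after the job is handed in, with the robot touching nothing.
It also fails if it takes over 120 s, if anything falls off the work surface, if the arm or the gripper's body presses on something with over 40 N, if the wrist force passes 120 N, or if a joint passes its speed limit or range.

ROBOT

A 6-joint arm with a two-finger parallel gripper is mounted at the origin on the work surface. World frame = base frame: x ahead of the robot, y to its left, z up, the work surface at z = 0. Lengths are in mm, angles in rad, forces in N, time in s.
With the tool pointing down it reaches from about 275 to 1000 mm from the base axis. Payload 8.4 kg.
Tool frame: the origin (TCP) lies between the finger pads; the fingertips stand 22 mm ahead of it and the grasp point (between the pads) lies 3 mm ahead of it (r.nose_length is the z of the fingertips in the tool frame, in mm); z points along the fingers, y is the line along which they close (so a half turn about z gives the same grasp; the last joint's range is limited). The gripper opens to 85 mm and grips with 20 to 120 N. Pads are 22 mm wide; open, the fingers measure 114 mm over their backs; the gripper's body (76 mm by 85 mm) begins 54 mm behind the grasp point. The pads swing forward as they close: fully open they stand 13 mm farther back than shut.
Start: joints at [1.308, 0.353, 1.633, -0, 1.155, -0.002], TCP at [161.157, 603.868, 229.181] pointing down, gripper open.
Joint ranges: [-2.63, 2.63], [-0.92, 2.1], [0.06, 2.66], [-1.3, 4.44], [0, 2.69], [-3.02, 3.02]. Speed limits (rad/s): [2.22, 2.22, 2.79, 3.14, 3.14, 3.14].

INTERFACE

Orientations are given as [roll, pitch, yaw] about the fixed x, y, z axes, in that order (R = Rz(yaw) Ry(pitch) Rx(roll)).
In Python, from rig import r, cams gives the robot as it stands.
- The arm moves only by the shell command python3 -m handwheel 'ROWS' [FORCE]. ROWS is a JSON list of rows, 1 to 5 of them, each of 7 numbers: a rotation vector rx, ry, rz in parts of the range, where 1.0 means 2 pi rad, then dx, dy, dz in normalised numbers (1 is 0.75 m), then the opening from 0.0 (shut) to 1.0 (fully open); each row shifts and turns the commanded pose from where the row before left it, along the tool's axes as they then stand; what a row does not reach is not made up. A row lasts 1/12 s, in which the tool goes at most 41.7 mm and 0.125 rad, less where a joint would pass 70% of its speed; a pose out of reach is approached as far as the arm can. The fingers move at their own pace and stop on an object; FORCE is the grip in N (left out, the last holds). Time passes only in rows, so rows that do not move let the fingers close. It prints the time, the measured TCP pose, the force, the opening and the grip force at its end. A shift or turn number past 1, either way, is cut back to 1. Input that does not fit is refused with a message, and nothing moves.
- r.sense(): the state, without advancing time (a new reading comes with each control period).
- cams.grab_frame(name): name is "side" or "top" or "wrist"; returns the picture (420x560x3 uint8, red, green, blue); there is no depth.
- cams.camera_params(name): a dict with "fx", "fy", "cx", "cy" (pixels), "rvec" (rotation vector, rad) and "tvec" (3), from world to camera coordinates, as OpenCV has them. Camera axes: x right, y down, z forward; pixel columns grow to the right and rows downward; lengths in mm; the calibration is good to about 2 mm. The wrist camera is an equidistant fisheye: a pixel r from the principal point sees the ray r / f radians off the axis. A picture is of the moment at which its call begins: read the wrist's pose just before it. camera_params takes no time and is no camera call; for the wrist camera it gives the pose at the moment of the call.
- r.sign_off(): hands the job in; it is judged then, once.
The state is a dict: "clock": time; "qpos": joint angles; "qvel": joint speeds; "joint_efforts": joint torques, N m; "eef_pos": TCP position; "tcp_rot": TCP orientation; "contact_force": force on the tool from outside, world axes, zero at the start; "wrist_torque": the same for the moment, N m; "opening": opening from 0.0 (shut) to 1.0 (fully open); "grasp_force": force on a finger pad.
Only numpy, scipy, OpenCV 4.12 (cv2) and the standard library are available. Lean on these libraries where they do the work, as an engineer would, in place of code of your own. Each camera call takes 0.05 s, during which the arm holds its last target. There are 200 camera calls.

## Working session

There is one attempt and no reset: what is moved stays moved. The work goes in short steps, Python scripts to look and compute and a shell command to move; the robot and the scene stay as the last step left them, time stands still between calls to the robot, and variables do not carry over. Pictures are saved under pics/ and viewed, at most 14 in all, crops included, and the job is handed in when it is done.

```bash
ls; mkdir -p pics; python3 - <<'E'
from rig import r,cams
import cv2
print(r.sense())
for n in("top","side"):
    im=cams.grab_frame(n); cv2.imwrite(f"pics/{n}0.png",cv2.resize(im[:,:,::-1],(800,600),interpolation=cv2.INTER_CUBIC)); cv2.imwrite(f"raw_{n}.png",im[:,:,::-1]); print(cams.camera_params(n))
E
```

```text
pics
{'clock': 0.0, 'qpos': array([ 1.30758006e+00,  3.53631952e-01,  1.63411732e+00,  5.26448534e-06,
        1.15522062e+00, -2.42139292e-03]), 'qvel': array([ 2.38884831e-05, -2.08783390e-03, -1.94608443e-04,  4.46289002e-04,
        8.75247493e-04,  2.08698042e-03]), 'joint_efforts': array([-2.23115283e-03, -6.05254841e+01, -3.42068374e+01, -1.19315027e-04,
        9.56959964e-03, -5.66039614e-05]), 'eef_pos': array([161.04309432, 603.40408421, 228.47900314]), 'tcp_rot': array([-3.14021543e+00, -8.14827650e-06,  2.88079564e+00]), 'contact_force': array([ 0.23254842, -0.50636843,  0.70821543]), 'wrist_torque': array([0.04303572, 0.01900165, 0.05123784]), 'grasp_force': 0.0, 'opening': 0.9999801589915047}
{'fx': 436.98075690472865, 'fy': 436.98075690472865, 'cx': 285.26631478802915, 'cy': 206.85471976060452, 'rvec': array([ 2.11285373, -2.14351651,  0.20781672]), 'tvec': array([4.27096722e-01, 5.37700862e+02, 9.15608561e+02])}
{'fx': 422.1396005111139, 'fy': 422.1396005111139, 'cx': 282.1614882976856, 'cy': 205.17063139284534, 'rvec': array([ 2.04054898, -0.60586149,  0.33263925]), 'tvec': array([-458.69652523,  191.39424108,  906.91792596])}
```

View pics/top0.png

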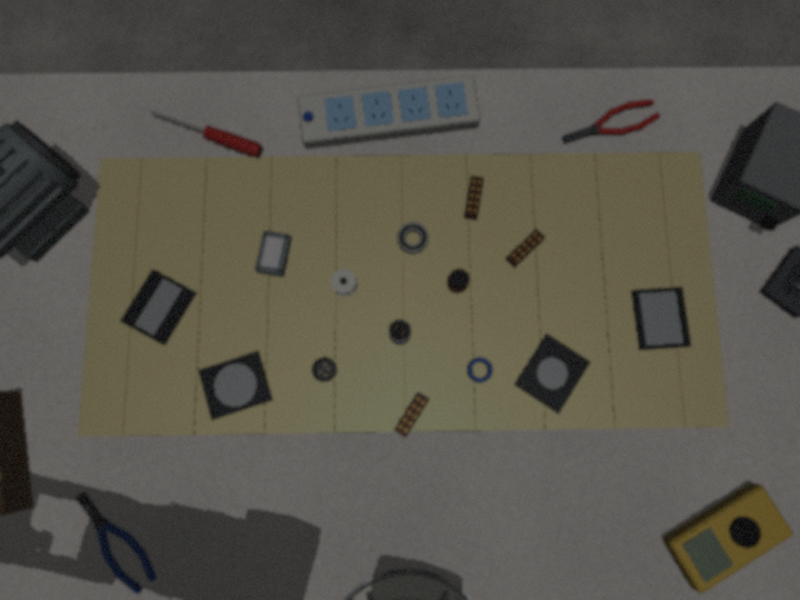

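View pics/side0.png

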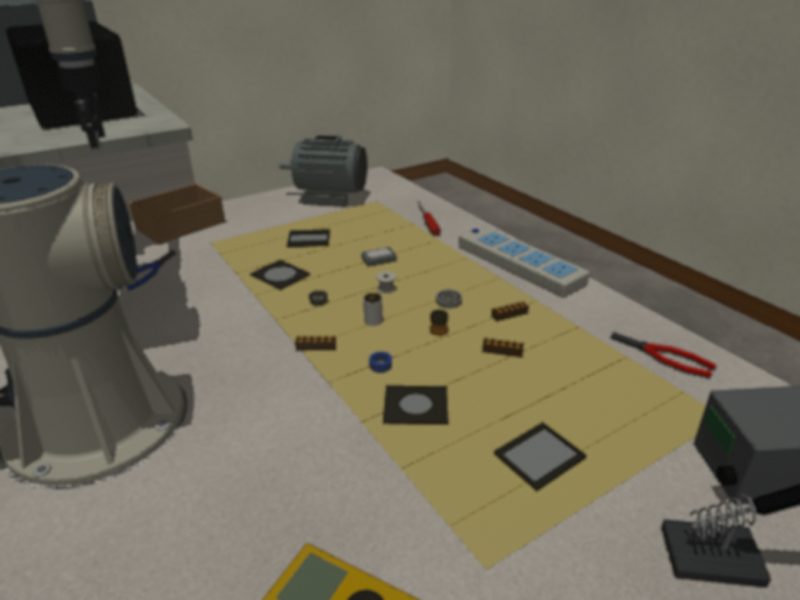

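The top view shows these parts (800x600 pixels):
- cover (273,254)
- bearing (412,237)
- capacitor (400,331), the bright can in the side view
- three blocks at (473,198), (525,248) and (411,414). The rightmost, at (525,248), is the one to take.

The nests are block (159,306), bearing (235,385), capacitor (552,373) and cover (661,318). Next I'll enlarge.

```bash
python3 - <<'E'
import cv2,numpy as np
im=cv2.imread("raw_top.png")
im=np.clip(im.astype(float)*1.6,0,255).astype(np.uint8)
def crop(x0,y0,w,h,s): return cv2.resize(im[y0:y0+h,x0:x0+w],None,fx=s,fy=s,interpolation=cv2.INTER_CUBIC)
cv2.imwrite("pics/c1.png",crop(170,110,225,165,3.5))   # parts
a=crop(80,180,116,116,3.4);b=crop(350,190,116,116,3.4); b2=crop(350,190,136,116,3.4)
cv2.imwrite("pics/c2.png",np.hstack([a,crop(352,192,140,116,2.8) if 0 else crop(355,190,116,116,3.4)]))
E
```

```text
(no output)
```

View pics/c1.png

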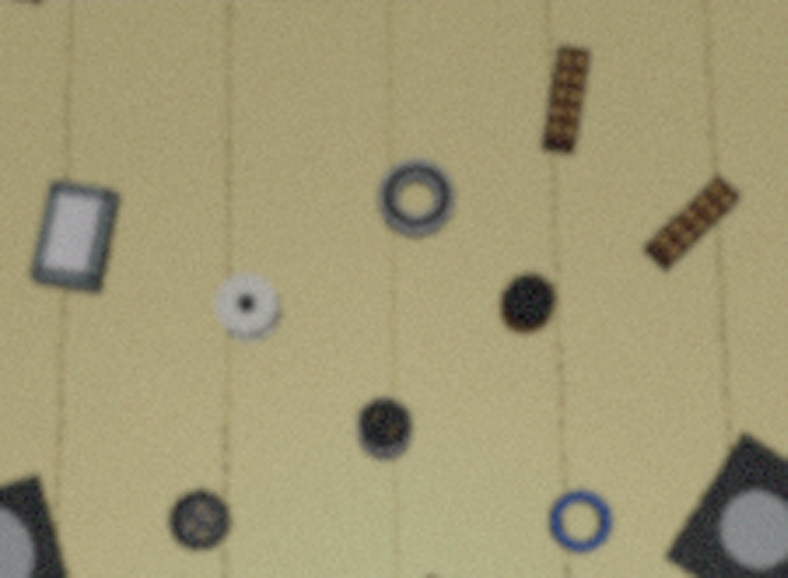

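View pics/c2.png

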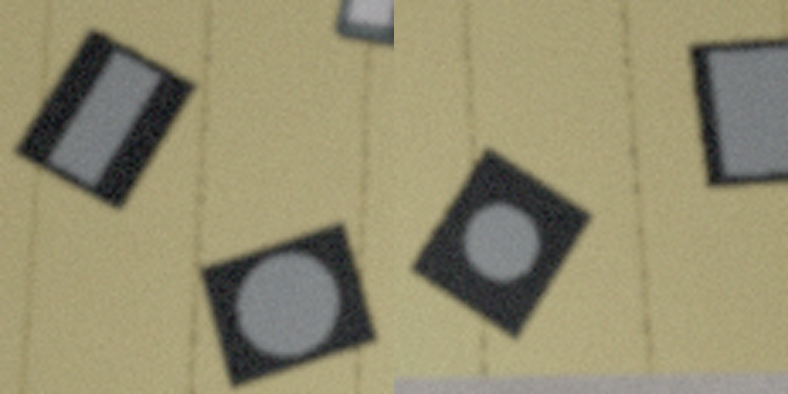

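Crop c1 shows the cover corners at (53,182), (118,192), (100,292) and (32,280). The bearing is at (416,198), the capacitor disc at (385,423), and the target block's corners are (720,176), (740,196), (667,270) and (644,250). Crop c2 confirms each pocket's shape. I'll segment and check sizes.

```bash
cat > h.py <<'E'
import cv2,numpy as np
from rig import r,cams
def ray(P,uv):
    R,_=cv2.Rodrigues(P["rvec"]); t=np.array(P["tvec"]); return R,t,-R.T@t
def unproj(P,uv,z):
    "pixels -> world points at height z (pinhole)"
    R,t,c=ray(P,uv); uv=np.atleast_2d(np.float64(uv))
    d=np.c_[(uv[:,0]-P["cx"])/P["fx"],(uv[:,1]-P["cy"])/P["fy"],np.ones(len(uv))]@R
    return c+d*((z-c[2])/d[:,2])[:,None]
def unfish(P,uv,z):
    R,t,c=ray(P,uv); uv=np.atleast_2d(np.float64(uv))
    v=(uv-[P["cx"],P["cy"]])/P["fx"]; th=np.linalg.norm(v,axis=1)
    d=np.c_[v*(np.sin(th)/np.maximum(th,1e-9))[:,None],np.cos(th)]@R
    return c+d*((z-c[2])/d[:,2])[:,None]
def pose(M):
    "rotation matrix, position of TCP"
    pass
E
python3 - <<'E'
from h import *
im=cv2.imread("raw_top.png").astype(np.float32); P=cams.camera_params("top")
g=cv2.GaussianBlur(im,(0,0),.8)
# (name, seed centre, half window, z, kind)
q=[("cover",(191.5,177.5),24,10),("bearing",(289,166.5),18,8),("cap",(280,231),18,0),("block",(368,174),24,10),
("n_block",(111,214),35,8),("n_bear",(164.5,269),35,8),("n_cap",(386.5,261),35,8),("n_cover",(462.5,222.5),35,8)]
for n,(x,y),w,z in q:
    x0,y0=int(x)-w,int(y)-w; s=g[y0:y0+2*w,x0:x0+2*w]
    mat=np.median(np.concatenate([s[0],s[-1],s[:,0],s[:,-1]]),0)
    if n[:2]=="n_": m=(s[...,2]<.55*mat[2]); m2=s
    else: m=np.linalg.norm(s-mat,axis=2)>22
    m=m.astype(np.uint8)
    k,l,st,_=cv2.connectedComponentsWithStats(m); i=1+np.argmax(st[1:,4]); m=(l==i).astype(np.uint8)
    c=max(cv2.findContours(m,0,cv2.CHAIN_APPROX_NONE)[0],key=cv2.contourArea).reshape(-1,2)+[x0,y0]
    W=unproj(P,c,z)[:,:2].astype(np.float32)
    (cx,cy),sz,a=cv2.minAreaRect(W); 
    if sz[0]<sz[1]: a+=90
    a=(a+90)%180-90
    (ex,ey),es,ea=cv2.fitEllipse(W)
    print(n,np.round([cx,cy,*sz,a],1),"ell",np.round([ex,ey,*es],1))
print("captop",unproj(P,[170+385/3.5,110+423/3.5],53),unproj(P,[170+385/3.5,110+427/3.5],53))
f=lambda u,v:(170+u/3.5,110+v/3.5)
print("bear",unproj(P,f(416,198),12)); 
b=unproj(P,[f(720,176),f(740,196),f(667,270),f(644,250)],15); print("block",b.mean(0),np.linalg.norm(np.diff(b,axis=0),axis=1))
b=unproj(P,[f(53,182),f(118,192),f(100,292),f(32,280)],12); print("cov",b.mean(0),np.linalg.norm(np.diff(b,axis=0),axis=1))
for z,o,nn in((3,(80,180),[(290,304),(105,118)]),(3,(355,190),[(502-394,242),])):
  for u,v in nn: print(unproj(P,(o[0]+u/3.4,o[1]+v/3.4),z))
E
```

```text
cover [619.3 210.1  52.5  78.  -10.6] ell [618.5 210.4  57.   86.3]
bearing [642.  -16.9  49.4  55.9  -0.7] ell [642.3 -16.9  51.2  54.7]
cap [488.4   6.3  39.2  41.7  -0.8] ell [488.7   6.5  38.9  43.3]
block [ 622.7 -200.9   27.5   78.9  -48.1] ell [ 623.  -201.3   28.5   95.1]
n_block [533.5 393.   81.8  95.8 -28.9] ell [533.7 393.1  93.  110.5]
n_bear [407.3 265.7  79.5  96.6 -72.8] ell [407.3 265.7  89.8 112.5]
n_cap [ 419.  -233.8   80.6   95.7  -34.8] ell [ 418.6 -234.    91.2  111.2]
n_cover [ 503.9 -414.2   95.6   82.     3.1] ell [ 504.  -414.3   93.   109.8]
captop [[484.01391718   4.99861059  53.        ]] [[481.50593223   5.03098475  53.        ]]
bear [[640.53913528 -17.57327718  12.        ]]
block [ 620.22062226 -201.43112469   15.        ] [18.87608707 71.56220095 20.10649268]
cov [617.20573578 208.74804807  12.        ] [44.14930255 69.01151545 45.83031395]
[[406.73153294 264.74007535   3.        ]]
[[533.56822981 394.27415992   3.        ]]
[[ 417.84734208 -236.36474895    3.        ]]
```

Sizes and positions are consistent. I'll turn the tool to yaw π/2, so tool x = world y, tool y = world x and tool z = down, then go over the bearing.

Careful with the scale: shifts go in shares of 0.75 m and turns go in shares of 2 pi rad. That gives: 0.12 rad is 0.0191.

```bash

python3 -m handwheel '[[0,0,0.0191,0,0,0,1],[0,0,0.0191,0,0,0,1],[0,0,0.0191,0,0,0,1],[0,0,0.0191,0,0,0,1],[0,0,0.0191,0,0,0,1]]'
python3 -m handwheel '[[0,0,0.0191,0,0,0,1],[0,0,0.0191,0,0,0,1],[0,0,0.0191,0,0,0,1],[0,0,0.0191,0,0,0,1],[0,0,0.0191,0,0,0,1]]'
python3 -m handwheel '[[0,0,0.0175,0,0,0,1],[0,0,0,0,0,0,1]]'
python3 -c "from rig import r;print(r.nose_length)"
```

```text
clock: 0.52
eef_pos: [161.1, 603.6, 228.7]
tcp_rot: [-3.141, 0.001, 2.275]
contact_force: [-0.4, 0.9, -0.0]
opening: 0.999
grasp_force: 0.0
clock: 0.93
eef_pos: [161.1, 603.6, 228.7]
tcp_rot: [-3.141, 0.001, 1.675]
contact_force: [-0.3, 0.8, 0.0]
opening: 0.999
grasp_force: 0.0
clock: 1.1
eef_pos: [161.1, 603.6, 228.8]
tcp_rot: [-3.141, 0.001, 1.566]
contact_force: [0.7, -0.1, -0.3]
opening: 1.001
grasp_force: 0.0
22.0
```

Converted, -31 mm is -0.0413, 24 mm is 0.032.

```bash

python3 -m handwheel '[[0,0,0,-0.0413,0.032,0,1],[0,0,0,-0.0413,0.032,0,1],[0,0,0,-0.0413,0.032,0,1],[0,0,0,-0.0413,0.032,0,1],[0,0,0,-0.0413,0.032,0,1]]'
python3 -m handwheel '[[0,0,0,-0.0413,0.032,0,1],[0,0,0,-0.0413,0.032,0,1],[0,0,0,-0.0413,0.032,0,1],[0,0,0,-0.0413,0.032,0,1],[0,0,0,-0.0413,0.032,0,1]]'
```

```text
clock: 1.52
eef_pos: [281.7, 447.3, 229.0]
tcp_rot: [-3.142, 0.0, 1.576]
contact_force: [1.5, 0.3, 0.9]
opening: 1.003
grasp_force: 0.0
clock: 1.93
eef_pos: [401.9, 292.1, 229.2]
tcp_rot: [3.142, -0.0, 1.575]
contact_force: [0.5, 0.6, -0.1]
opening: 0.998
grasp_force: 0.0
```

Converted, -31 mm is -0.0413, 24 mm is 0.032.

```bash
cat > snap.py <<'E'
import sys; from h import *; import pickle
n=sys.argv[1]; P=cams.camera_params("wrist"); im=cams.grab_frame("wrist")[:,:,::-1]
cv2.imwrite(f"raw_{n}.png",im); pickle.dump(P,open(f"raw_{n}.pkl","wb"))
cv2.imwrite(f"pics/{n}.png",cv2.resize(np.clip(im*1.4,0,255).astype(np.uint8),(800,600),interpolation=cv2.INTER_CUBIC))
R,t,c=ray(P,0); print(P["fx"],P["cx"],P["cy"],"cam",c.round(1),"axis",R[2].round(2),r.sense()["eef_pos"].round(1))
E
python3 snap.py w1
python3 -m handwheel '[[0,0,0,-0.0413,0.032,0,1],[0,0,0,-0.0413,0.032,0,1],[0,0,0,-0.0413,0.032,0,1],[0,0,0,-0.0413,0.032,0,1],[0,0,0,-0.0413,0.032,0,1]]'
python3 -m handwheel '[[0,0,0,-0.0413,0.032,0,1],[0,0,0,-0.0413,0.032,0,1],[0,0,0,-0.0413,0.032,0,1],[0,0,0,-0.0413,0.032,0,1],[0,0,0,-0.04,0.032,0,1]]'
python3 -m handwheel '[[0,0,0,0,0,0,1],[0,0,0,0,0,0,1]]'
python3 snap.py w2
```

```text
325.19226210127806 280.4983363638765 209.40288502581492 cam [401.9 363.2 374.3] axis [ 0.   -0.28 -0.96] [405.4 287.6 229.2]
clock: 2.4
eef_pos: [521.9, 137.2, 229.2]
tcp_rot: [-3.142, -0.0, 1.575]
contact_force: [0.5, -0.2, -0.2]
opening: 1.004
grasp_force: 0.0
clock: 2.82
eef_pos: [641.9, -17.0, 229.0]
tcp_rot: [-3.141, -0.0, 1.575]
contact_force: [-0.1, 0.2, 0.0]
opening: 1.001
grasp_force: 0.0
clock: 2.98
eef_pos: [641.8, -16.9, 228.4]
tcp_rot: [-3.141, 0.0, 1.571]
contact_force: [-0.8, 0.4, -0.5]
opening: 0.999
grasp_force: 0.0
325.19226210127806 280.4983363638765 209.40288502581492 cam [642.2  54.2 373.5] axis [-0.   -0.28 -0.96] [640.9 -15.7 228.5]
```

View pics/w2.png

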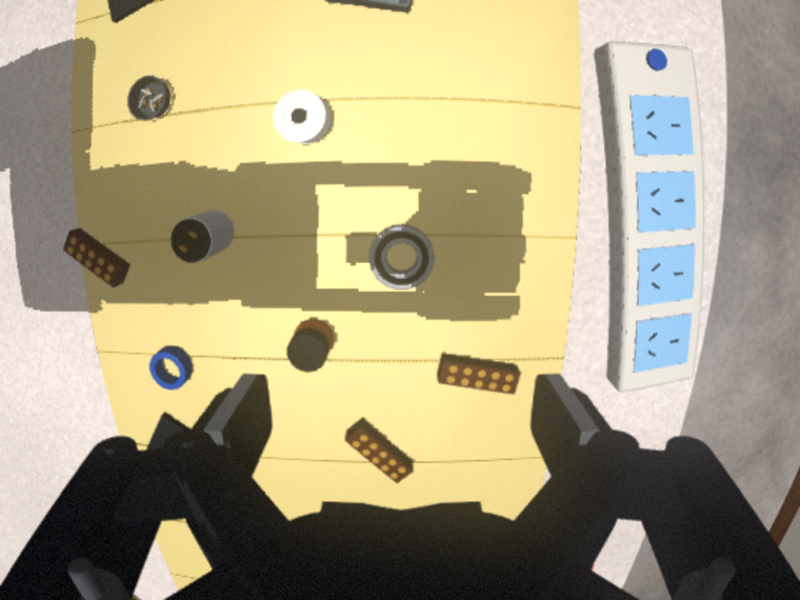

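View pics/w1.png

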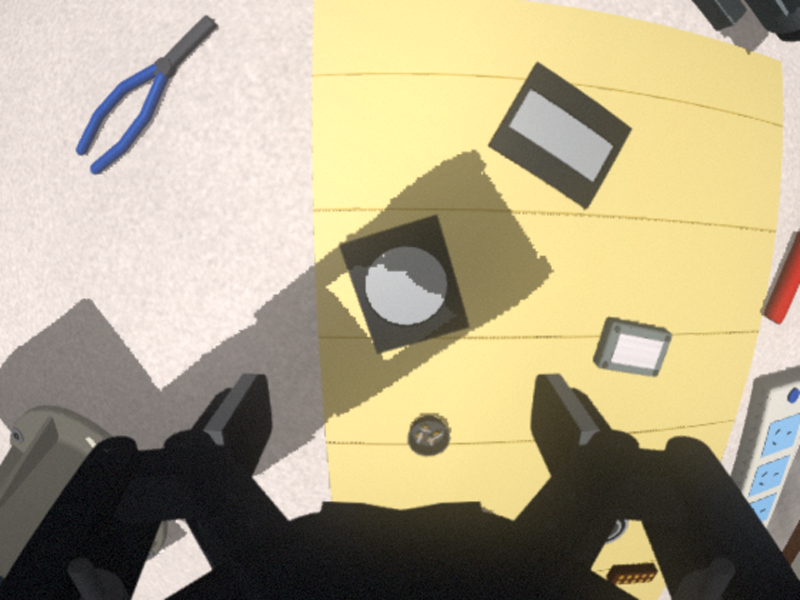

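w2 (800x600):
- bearing centre (401,257)
- capacitor disc (191,240)
- target block's top corners about (357,419), (412,467), (398,481), (346,437)

w1:
- bearing-nest pocket centre (406,286)
- block-nest corners (537,62), (632,128), (586,208), (488,146)
- cover around (633,348)

I'll compute these.

```bash
python3 - <<'E'
from h import *; import pickle
s=1/1.42857
P2=pickle.load(open("raw_w2.pkl","rb"));P1=pickle.load(open("raw_w1.pkl","rb"))
def p(P,u,z): return unfish(P,np.array(u)*s,z)
print("bear",p(P2,[(401,257)],13)); print("cap",p(P2,[(191,240)],53))
def quad(n,P,u,z):
    b=p(P,u,z)[:,:2].astype(np.float32); d=b[1]-b[0]
    print(n,b.mean(0),np.linalg.norm(np.roll(b,-1,0)-b,axis=1).round(1),np.degrees(np.arctan2(*(b[1]-b[0])[::-1])),np.degrees(np.arctan2(*(b[2]-b[3])[::-1])))
quad("block",P2,[(357,419),(412,467),(398,481),(346,437)],18)
quad("nbear",P1,[(340,244),(437,215),(468,328),(378,354)],8)
print("npocket",p(P1,[(406,286)],5))
quad("nblock",P1,[(537,62),(632,128),(586,208),(488,146)],8)
quad("cover",P1,[(609,318),(671,331),(656,376),(594,362)],15)
E
```

```text
bear [[642.3723944  -17.45689468  13.        ]]
cap [[485.48688665   5.60570365  53.        ]]
block [ 622.0996 -197.6273] [72.8 21.7 69.5 22.4] -47.21964 -47.273132
nbear [406.8668 265.4345] [80.8 98.8 79.9 99.5] 16.924076 17.412529
npocket [[406.87946716 265.55572501   5.        ]]
nblock [533.3146  393.47473] [98.  82.2 97.1 82.2] -28.311764 -28.270601
cover [616.5398  212.00351] [71.4 46.6 73.6 42.7] -10.918501 -13.932729
```

The measurements agree within about 3 mm. I'm descending on the bearing, slowly at the end.

Converted, 40 mm is 0.0533, 20 mm is 0.0267.

```bash

python3 -m handwheel '[[0,0,0,0,0,0.0533,0.8],[0,0,0,0,0,0.0533,0.78],[0,0,0,0,0,0.0533,0.78],[0,0,0,0,0,0.0533,0.78],[0,0,0,0,0,0.0267,0.78]]' 30
python3 -m handwheel '[[0,0,0,0,0,0.008,0.78],[0,0,0,0,0,0.004,0.78],[0,0,0,0,0,0.004,0.78],[0,0,0,0,0,0,0.78]]'
python3 -m handwheel '[[0,0,0,0,0,0.0027,0.78],[0,0,0,0,0,0.0027,0.78],[0,0,0,0,0,0.0027,0.78],[0,0,0,0,0,0.0027,0.78],[0,0,0,0,0,0,0.78]]'
python3 - <<'E'
from h import *
im=cams.grab_frame("side")[:,:,::-1]; P=cams.camera_params("side")
R,_=cv2.Rodrigues(P["rvec"]); uv,_=cv2.projectPoints(np.float64([[642,-17,0]]),P["rvec"],P["tvec"],np.array([[P["fx"],0,P["cx"]],[0,P["fy"],P["cy"]],[0,0,1]]),None)
u,v=uv.ravel().astype(int); print(u,v)
cv2.imwrite("pics/s1.png",cv2.resize(np.clip(im[v-50:v+30,u-53:u+53]*1.6,0,255).astype(np.uint8),(795,600),interpolation=cv2.INTER_CUBIC))
E
```

```text
clock: 3.45
eef_pos: [637.5, -13.6, 44.8]
tcp_rot: [-3.136, -0.0, 1.574]
contact_force: [-1.0, 1.4, 0.1]
opening: 0.777
grasp_force: 0.0
clock: 3.78
eef_pos: [642.1, -14.7, 38.6]
tcp_rot: [3.139, 0.0, 1.572]
contact_force: [-0.1, -1.0, -0.3]
opening: 0.784
grasp_force: 0.0
clock: 4.2
eef_pos: [641.0, -15.2, 29.0]
tcp_rot: [-3.141, -0.0, 1.571]
contact_force: [0.0, 0.3, -0.3]
opening: 0.777
grasp_force: 0.0
314 210
```

View pics/s1.png

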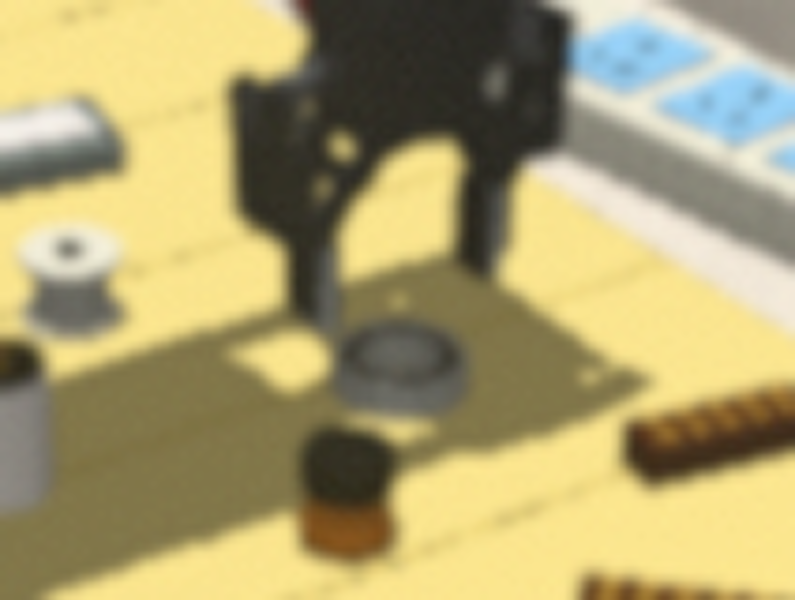

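s1 shows the bearing straddled, top centre about (400,350) in the crop, with tips at about (320,325) and (475,275). I'll check the tip height against projection.

```bash
python3 - <<'E'
from h import *
P=cams.camera_params("side");K=np.array([[P["fx"],0,P["cx"]],[0,P["fy"],P["cy"]],[0,0,1]])
for z in (7,13,20,28):
  uv=cv2.projectPoints(np.float64([[641-33,-15,z],[641+33,-15,z]]),P["rvec"],P["tvec"],K,None)[0].reshape(-1,2)
  print(z,((uv-[314-53,210-50])*7.5).round().tolist())
print(((cv2.projectPoints(np.float64([[642,-17,15]]),P["rvec"],P["tvec"],K,None)[0].reshape(-1,2)-[261,160])*7.5).round())
E
python3 -m handwheel '[[0,0,0,0,0,0,0.78]]'
```

```text
7 [[322.0, 390.0], [463.0, 339.0]]
13 [[322.0, 376.0], [464.0, 326.0]]
20 [[322.0, 360.0], [465.0, 310.0]]
28 [[323.0, 341.0], [466.0, 292.0]]
[[399. 348.]]
clock: 4.33
eef_pos: [641.1, -15.2, 29.2]
tcp_rot: [-3.142, -0.0, 1.571]
contact_force: [1.1, -0.6, -0.7]
opening: 0.779
grasp_force: 0.0
```

```bash
python3 snap.py w3
```

```text
325.19226210127806 280.4983363638765 209.40288502581492 cam [641.5  55.9 174.3] axis [ 0.   -0.28 -0.96] [641.2 -15.2  29.2]
```

View pics/w3.png

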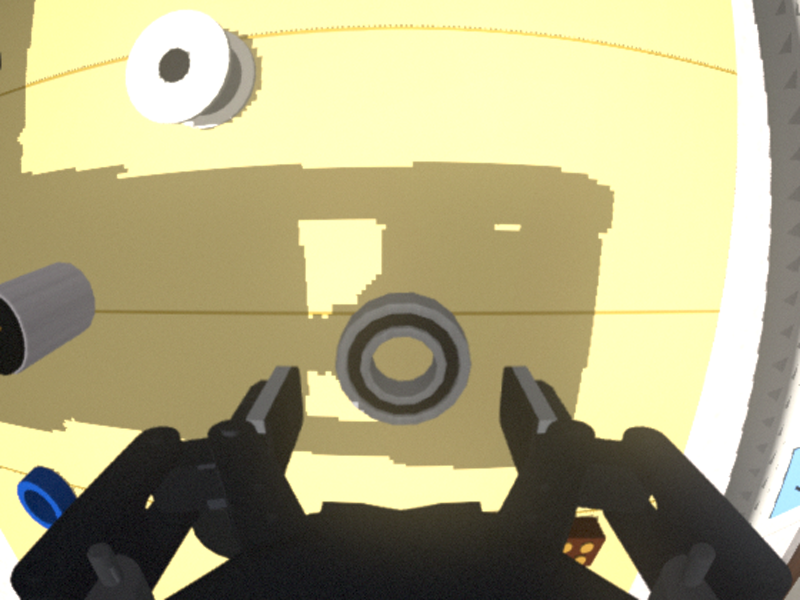

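w3 shows the bearing at (403,358), with fingertip front corners near (297,368) and (503,368). I'll check the geometry numerically.

```bash
python3 - <<'E'
from h import *; import pickle
P=pickle.load(open("raw_w3.pkl","rb")); R,_=cv2.Rodrigues(P["rvec"])
def pj(X):
    c=R@np.float64(X)+np.ravel(P["tvec"]); th=np.arctan2(np.hypot(c[0],c[1]),c[2]); return ((c[:2]/np.hypot(c[0],c[1])*th*P["fx"]+[P["cx"],P["cy"]])*1.42857).round()
print("bearing from px",unfish(P,np.array([403,358])/1.42857,13))
for z in (7,13,20,28,34): print(z,pj([641-33,-4,z]),pj([641+33,-4,z]),pj([641+33,-26,z]))
print(P, r.sense()["tcp_rot"])
E
```

```text
bearing from px [[642.4236058  -14.88248929  13.        ]]
7 [314. 325.] [485. 325.] [481. 377.]
13 [311. 331.] [487. 331.] [484. 383.]
20 [308. 337.] [491. 337.] [487. 391.]
28 [303. 346.] [495. 346.] [490. 402.]
34 [300. 353.] [498. 353.] [493. 410.]
{'fx': 325.19226210127806, 'fy': 325.19226210127806, 'cx': 280.4983363638765, 'cy': 209.40288502581492, 'rvec': array([-2.85466239e+00,  4.01338596e-04, -5.33769037e-04]), 'tvec': array([-641.5667884 ,    4.5117749 ,  182.76712816])} [ 3.14156582e+00 -3.36051965e-06  1.57071208e+00]
```

Both views suggest the tips are higher than the tool frame implies. I'll settle it by touch, descending in small steps and watching the force.

Converted, -2 mm is -0.0027, 1 mm is 0.0013.

```bash

python3 -m handwheel '[[0,0,0,-0.0027,0.0013,0.0027,0.78],[0,0,0,0,0,0.0027,0.78],[0,0,0,0,0,0,0.78]]'
python3 -m handwheel '[[0,0,0,0,0,0.002,0.78],[0,0,0,0,0,0.002,0.78],[0,0,0,0,0,0,0.78]]'
python3 snap.py w4
python3 - <<'E'
from h import *
im=cams.grab_frame("side")[:,:,::-1]
a=np.clip(im[160:240,261:367]*1.6,0,255).astype(np.uint8)
b=cv2.imread("raw_w4.png")[210:320,150:410]
cv2.imwrite("pics/s2.png",np.vstack([cv2.resize(a,(400,300),interpolation=cv2.INTER_CUBIC),cv2.resize(b,(400,170),interpolation=cv2.INTER_CUBIC)]))
E
```

```text
clock: 4.63
eef_pos: [642.0, -17.3, 24.7]
tcp_rot: [-3.141, -0.0, 1.571]
contact_force: [-0.4, -0.9, 0.2]
opening: 0.78
grasp_force: 0.0
clock: 4.88
eef_pos: [641.9, -17.1, 21.8]
tcp_rot: [-3.141, -0.0, 1.571]
contact_force: [0.2, 1.3, -0.2]
opening: 0.782
grasp_force: 0.0
325.19226210127806 280.4983363638765 209.40288502581492 cam [642.3  54.  166.9] axis [-0.   -0.28 -0.96] [642.  -17.1  21.9]
```

View pics/s2.png

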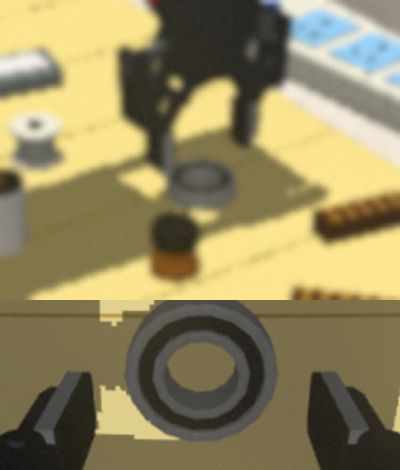

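s2 shows both fingertips still visibly above the bench, and no contact force. Continuing down.

Converted, 1.5 mm is 0.002.

```bash

python3 -m handwheel '[[0,0,0,0,0,0.002,0.78],[0,0,0,0,0,0.002,0.78],[0,0,0,0,0,0,0.78]]'
python3 -m handwheel '[[0,0,0,0,0,0.0013,0.78],[0,0,0,0,0,0.0013,0.78],[0,0,0,0,0,0,0.78]]'
```

```text
clock: 5.23
eef_pos: [642.0, -17.1, 18.9]
tcp_rot: [-3.141, 0.0, 1.571]
contact_force: [-0.3, -0.4, -0.5]
opening: 0.78
grasp_force: 0.0
clock: 5.48
eef_pos: [642.0, -17.1, 17.0]
tcp_rot: [-3.141, -0.0, 1.571]
contact_force: [0.1, -0.5, -1.3]
opening: 0.778
grasp_force: 0.0
```

Converted, 1 mm is 0.0013.

```bash

python3 -m handwheel '[[0,0,0,0,0,0,0.68],[0,0,0,0,0,0,0.66],[0,0,0,0,0,0,0.66]]'
python3 -m handwheel '[[0,0,0,0,0,0.0013,0.66],[0,0,0,0,0,0.0013,0.66],[0,0,0,0,0,0,0.66]]'
python3 snap.py w5
python3 - <<'E'
from h import *
im=cams.grab_frame("side")[:,:,::-1]
a=np.clip(im[160:240,261:367]*1.6,0,255).astype(np.uint8)
b=cv2.imread("raw_w5.png")[210:320,150:410]
cv2.imwrite("pics/s3.png",np.vstack([cv2.resize(a,(530,400),interpolation=cv2.INTER_CUBIC),cv2.resize(b,(530,200),interpolation=cv2.INTER_CUBIC)]))
E
```

```text
clock: 5.73
eef_pos: [642.2, -17.1, 17.2]
tcp_rot: [3.142, 0.0, 1.571]
contact_force: [0.1, -0.1, 0.2]
opening: 0.656
grasp_force: 0.0
clock: 5.98
eef_pos: [642.0, -17.1, 15.0]
tcp_rot: [-3.141, 0.0, 1.571]
contact_force: [-0.5, 0.3, 0.1]
opening: 0.659
grasp_force: 0.0
325.19226210127806 280.4983363638765 209.40288502581492 cam [642.4  54.  160.1] axis [ 0.   -0.28 -0.96] [642.1 -17.2  15. ]
```

View pics/s3.png

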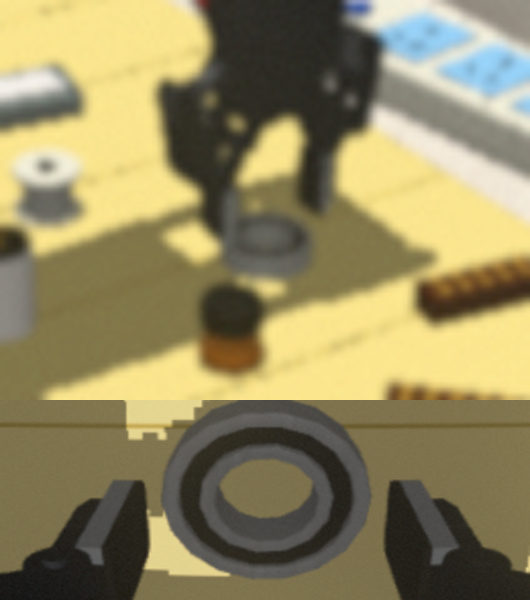

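s3 shows the tips beside the bearing's upper part, with still no contact. Continuing in 1 mm steps.

Converted, 1.5 mm is 0.002.

```bash

python3 -m handwheel '[[0,0,0,0,0,0.002,0.66],[0,0,0,0,0,0.002,0.66],[0,0,0,0,0,0,0.66]]'
python3 -m handwheel '[[0,0,0,0,0,0,0.6],[0,0,0,0,0,0,0.5],[0,0,0,0,0,0,0.5],[0,0,0,0,0,0,0.5],[0,0,0,0,0,0,0.5]]' 30
```

```text
clock: 6.33
eef_pos: [641.9, -17.1, 11.9]
tcp_rot: [-3.141, -0.0, 1.571]
contact_force: [-0.3, -0.4, 0.2]
opening: 0.66
grasp_force: 0.0
clock: 6.75
eef_pos: [642.2, -17.2, 12.3]
tcp_rot: [3.141, 0.0, 1.571]
contact_force: [0.3, -0.1, -0.4]
opening: 0.503
grasp_force: 0.0
```

The fingers closed to 43 mm above the bearing, so the tips are over 15 mm up with TCP at 12. I'll touch the ring's top gently to calibrate.

Converted, 1 mm is 0.0013.

```bash

for i in 1; do :; done
python3 -m handwheel '[[0,0,0,0,0,0.0013,0.5],[0,0,0,0,0,0,0.5]]' | grep -E "pos|force"
python3 -m handwheel '[[0,0,0,0,0,0.0013,0.5],[0,0,0,0,0,0,0.5]]' | grep -E "pos|force"
python3 -m handwheel '[[0,0,0,0,0,0.0013,0.5],[0,0,0,0,0,0,0.5]]' | grep -E "pos|force"
```

```text
eef_pos: [642.2, -17.1, 11.2]
contact_force: [0.6, -0.3, -0.5]
grasp_force: 0.0
eef_pos: [642.3, -17.1, 11.1]
contact_force: [-3.4, 0.3, 9.5]
grasp_force: 4.7
eef_pos: [642.4, -17.1, 11.0]
contact_force: [-5.3, -0.3, 17.8]
grasp_force: 9.3
```

Contact comes at TCP z≈11, so the tips are about 4 mm above the TCP at opening 0.5. That agrees with the cameras and means the stated tip offset is about 26 mm off. I'll use this measured offset. Lifting, opening, and going down around the ring.

Converted, -5 mm is -0.0067.

```bash

python3 -m handwheel '[[0,0,0,0,0,-0.0067,0.5],[0,0,0,0,0,0,0.72],[0,0,0,0,0,0,0.72],[0,0,0,0,0,0,0.72]]' | grep -E "pos|force|ing"
python3 -m handwheel '[[0,0,0,0,0,0.004,0.72],[0,0,0,0,0,0.0027,0.72],[0,0,0,0,0,0.0027,0.72],[0,0,0,0,0,0,0.72]]' | grep -E "pos|force"
python3 -m handwheel '[[0,0,0,0,0,0.0027,0.72],[0,0,0,0,0,0.0027,0.72],[0,0,0,0,0,0,0.72]]' | grep -E "pos|force"
```

```text
eef_pos: [642.1, -17.1, 13.9]
contact_force: [0.2, 0.4, -0.1]
opening: 0.722
grasp_force: 0.0
eef_pos: [641.7, -17.1, 6.3]
contact_force: [-0.6, -0.5, -0.2]
grasp_force: 0.0
eef_pos: [641.9, -17.1, 2.7]
contact_force: [-0.4, -0.8, -0.0]
grasp_force: 0.0
```

Converted, 1 mm is 0.0013.

```bash

python3 -m handwheel '[[0,0,0,0,0,0.0013,0.72],[0,0,0,0,0,0,0.6],[0,0,0,0,0,0,0.5],[0,0,0,0,0,0,0.5],[0,0,0,0,0,0,0.5]]' 40 | grep -E "pos|force|ing"
python3 -m handwheel '[[0,0,0,0,0,0,0.5],[0,0,0,0,0,-0.0267,0.5],[0,0,0,0,0,-0.04,0.5],[0,0,0,0,0,-0.04,0.5],[0,0,0,0,0,0,0.5]]' | grep -E "clo|pos|force|ing"
python3 snap.py w6
```

```text
eef_pos: [642.1, -17.1, 2.6]
contact_force: [-2.0, 0.0, 4.9]
opening: 0.586
grasp_force: 40.9
clock: 9.0
eef_pos: [645.7, -17.2, 87.7]
contact_force: [1.2, 0.2, -0.3]
opening: 0.581
grasp_force: 42.1
325.19226210127806 280.4983363638765 209.40288502581492 cam [644.9  53.9 232.8] axis [ 0.01 -0.28 -0.96] [644.6 -17.2  85.3]
```

View pics/w6.png

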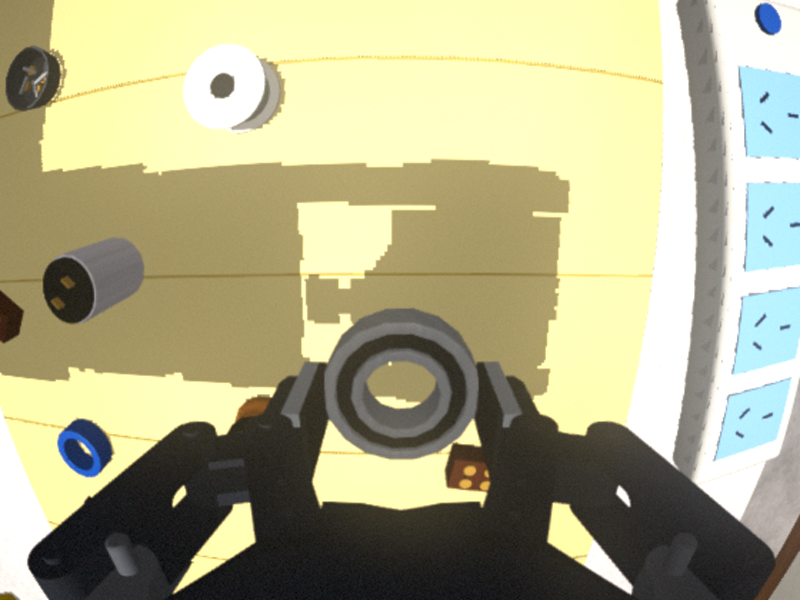

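w6 shows the bearing held level between the pads, about 3 mm to +y of the TCP. Carrying it to its nest.

Careful with the scale: shifts go in shares of 0.75 m and turns go in shares of 2 pi rad. That gives: 28 mm is 0.0373, -23.5 mm is -0.0313.

```bash

python3 -m handwheel '[[0,0,0,0.0373,-0.0313,0,0.5],[0,0,0,0.0373,-0.0313,0,0.5],[0,0,0,0.0373,-0.0313,0,0.5],[0,0,0,0.0373,-0.0313,0,0.5],[0,0,0,0.0373,-0.0313,0,0.5]]' | grep -E "pos|ing"
python3 -m handwheel '[[0,0,0,0.0373,-0.0313,0,0.5],[0,0,0,0.0373,-0.0313,0,0.5],[0,0,0,0.0373,-0.0313,0,0.5],[0,0,0,0.0373,-0.0313,0,0.5],[0,0,0,0.0373,-0.0313,0,0.5]]' | grep -E "pos|ing"
python3 -m handwheel '[[0,0,0,0,0,0.0267,0.5],[0,0,0,0,0,0.0267,0.5],[0,0,0,0,0,0.02,0.5],[0,0,0,0,0,0,0.5]]' | grep -E "pos|for|ing"
python3 snap.py w7
python3 - <<'E'
from h import *
b=cv2.imread("raw_w7.png")[140:350,140:420]; cv2.imwrite("pics/w7c.png",cv2.resize(b,(720,540),interpolation=cv2.INTER_CUBIC))
E
```

```text
eef_pos: [522.5, 123.6, 80.9]
opening: 0.575
eef_pos: [405.2, 263.5, 81.2]
opening: 0.584
eef_pos: [404.6, 261.7, 24.0]
contact_force: [-0.1, -0.9, -1.0]
opening: 0.579
grasp_force: 42.1
325.19226210127806 280.4983363638765 209.40288502581492 cam [405.6 333.2 168.9] axis [-0.   -0.29 -0.96] [405.3 261.9  25.3]
```

View pics/w7c.png

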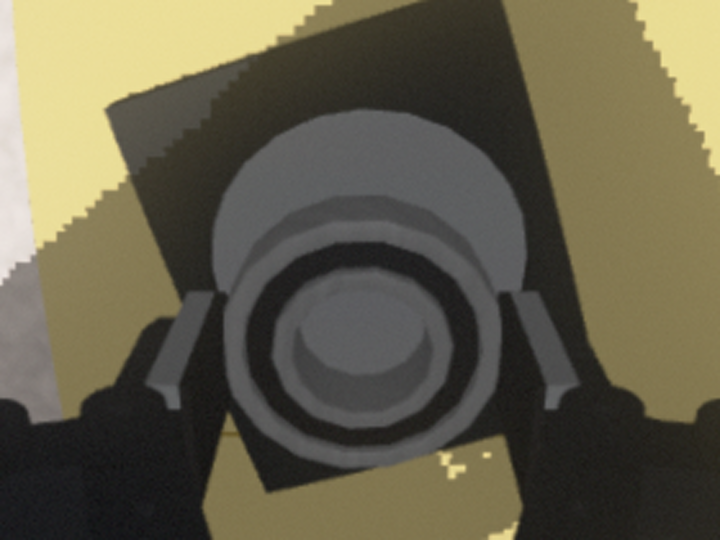

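w7c shows the bearing, top centre (362,345), level over the pocket (edges at u 212 to 527, top v 108). I'll compute its offset.

```bash
python3 - <<'E'
from h import *; import pickle
P=pickle.load(open("raw_w7.pkl","rb")); f=lambda u,v:(140+u/2.5714,140+v/2.5714)
print("bearing",unfish(P,[f(362,345)],37), "pocket L/R/top",unfish(P,[f(212,245),f(527,245),f(366,108)],8).round(1).tolist(),"slab corner",unfish(P,[f(106,107),f(267,492),f(502,436)],8).round(1).tolist())
print(r.sense()["eef_pos"])
E
```

```text
bearing [[405.16609277 263.02929013  37.        ]] pocket L/R/top [[373.8, 270.7, 8.0], [439.5, 270.8, 8.0], [405.8, 299.7, 8.0]] slab corner [[353.1, 300.2, 8.0], [382.3, 206.6, 8.0], [437.5, 223.1, 8.0]]
[405.33928617 261.91939464  25.30316422]
```

Converted, 8 mm is 0.0107, 2.5 mm is 0.0033.

```bash

python3 -m handwheel '[[0,0,0,0.0033,0.002,0.0107,0.5],[0,0,0,0,0,0.0067,0.5],[0,0,0,0,0,0.004,0.5],[0,0,0,0,0,0.0027,0.5],[0,0,0,0,0,0,0.5]]' | grep -E "pos|for|ing"
python3 -m handwheel '[[0,0,0,0,0,0.0013,0.5],[0,0,0,0,0,0,0.5]]' | grep -E "pos|for|ing"
```

```text
eef_pos: [408.7, 265.2, 9.0]
contact_force: [-0.5, 0.4, -1.0]
opening: 0.582
grasp_force: 42.1
eef_pos: [408.8, 265.3, 8.3]
contact_force: [-0.7, -0.3, -1.7]
opening: 0.582
grasp_force: 42.1
```

Converted, 1 mm is 0.0013.

```bash

python3 -m handwheel '[[0,0,0,0,0,0.0013,0.5],[0,0,0,0,0,0.0013,0.5],[0,0,0,0,0,0,0.5]]' | grep -E "pos|for|ing"
python3 -m handwheel '[[0,0,0,0,0,0.0009,0.5],[0,0,0,0,0,0,0.5]]' | grep -E "pos|for|ing"
```

```text
eef_pos: [408.6, 265.4, 6.1]
contact_force: [0.9, 0.1, -2.1]
opening: 0.581
grasp_force: 42.1
eef_pos: [408.7, 265.4, 5.6]
contact_force: [0.2, 0.2, 1.7]
opening: 0.58
grasp_force: 42.4
```

Converted, -40 mm is -0.0533, -30 mm is -0.04.

```bash

python3 -m handwheel '[[0,0,0,0,0,0,0.66],[0,0,0,0,0,0,0.7],[0,0,0,0,0,-0.0067,0.7],[0,0,0,0,0,-0.04,0.7],[0,0,0,0,0,-0.0533,0.7]]' | grep -E "pos|for|ing"
python3 -m handwheel '[[0,0,0,0,0,-0.0267,0.7],[0,0,0,0,0,0,0.7]]' | grep -E "pos|for|ing"
python3 snap.py w8
python3 - <<'E'
from h import *; import pickle
P=pickle.load(open("raw_w8.pkl","rb")); im=cv2.imread("raw_w8.png")
R,_=cv2.Rodrigues(P["rvec"])
def pj(X):
    c=R@np.float64(X)+np.ravel(P["tvec"]); h=np.hypot(c[0],c[1]); return c[:2]/h*np.arctan2(h,c[2])*P["fx"]+[P["cx"],P["cy"]]
u,v=pj([407,265.5,15]); print(u,v)
c=im[int(v)-60:int(v)+60,int(u)-80:int(u)+80]; cv2.imwrite("pics/w8c.png",cv2.resize(c,(640,480),interpolation=cv2.INTER_CUBIC))
E
```

```text
eef_pos: [406.6, 264.1, 79.2]
contact_force: [0.1, 0.3, 0.4]
opening: 0.7
grasp_force: 0.0
eef_pos: [411.2, 267.0, 105.0]
contact_force: [0.8, 0.2, 0.3]
opening: 0.698
grasp_force: 0.0
325.19226210127806 280.4983363638765 209.40288502581492 cam [410.6 337.5 250.4] axis [ 0.01 -0.28 -0.96] [410.2 266.4 103. ]
273.65607014548283 213.95025996327973
```

View pics/w8c.png

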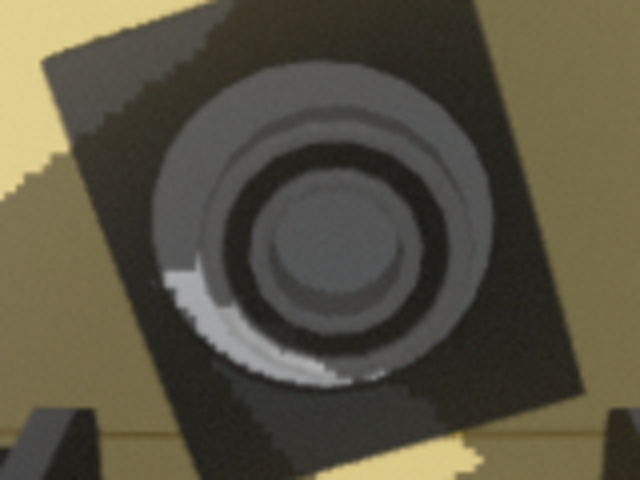

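w8c shows the bearing, centre (336,240), flat inside the round pocket. Now the capacitor.

Converted, -37 mm is -0.0493, 11 mm is 0.0147.

```bash

python3 -m handwheel '[[0,0,0,-0.0493,0.0147,0,0.7],[0,0,0,-0.0493,0.0147,0,0.7],[0,0,0,-0.0493,0.0147,0,0.7],[0,0,0,-0.0493,0.0147,0,0.7],[0,0,0,-0.0493,0.0147,0,0.7]]' | grep -E "pos|ing"
python3 -m handwheel '[[0,0,0,-0.0493,0.0147,0,0.7],[0,0,0,-0.0493,0.0147,0,0.7],[0,0,0,0,0,0,0.7],[0,0,0,0,0,0,0.7]]' | grep -E "pos|ing"
python3 snap.py w9
python3 - <<'E'
from h import *; import pickle
P=pickle.load(open("raw_w9.pkl","rb")); im=cv2.imread("raw_w9.png")
R,_=cv2.Rodrigues(P["rvec"])
def pj(X):
    c=R@np.float64(X)+np.ravel(P["tvec"]); h=np.hypot(c[0],c[1]); return c[:2]/h*np.arctan2(h,c[2])*P["fx"]+[P["cx"],P["cy"]]
u,v=pj([485,5.5,53]).astype(int); g=im.max(2)
print(u,v); s=g[v-40:v+40:4,u-44:u+45:3]; print('\n'.join(' '.join(f"{x//10:2d}" for x in row) for row in s))
E
```

```text
eef_pos: [463.0, 78.6, 99.5]
opening: 0.699
eef_pos: [485.3, 4.5, 99.5]
opening: 0.703
325.19226210127806 280.4983363638765 209.40288502581492 cam [486.1  75.6 244.6] axis [-0.   -0.28 -0.96] [484.8   5.8  99.5]
279 230
11 11 11 19 21 12 13 20 11 11  9  9  9  9  9  9  9  9  9  9 11 11 11 11 11 11 11 11 11 11
11 11 11 11 11 11 11 11 11  8  9  9  9  9  9  9  9  9  9  9  8 11 11 11 11 11 11 11 11 11
11 11 11 11 11 11 11 11  9  9  9  9  9  9  9  9  9  9  9  8  8  9 11 11 11 11 11 11 11 11
11 12 11 11 11 11 11  9  9  9  9  9  9 10 10  9  9  9  8  8  8  8 11 11 11 11 11 11 11 11
11 11 11 11 11 11 11  9  8  9 10  6  4  4  4  4  4  5 10 10  8  8 10 11 11 11 11 11 11 11
11 11 11 11 11 11 11  9 10  4  4  4  4  4  4  4  4  3  4  3  8  9  8 11 11 11 11 11 11 11
11 11 11 11 11 11  9 10  4  4  4  4  4  4  4  4  4  4  4  4  4  5  9 10 10 10 10 10 11 10
11 11 11 11 12 11 10  4  4  4  4  4  4  4  4  4  4  4  4  4  3  4  7 10 11 11 11 11 11 11
11 12 11 13 22 14  6  4  4  4  4  4  4  4  4  4  8  6  4  4  4  4  4 10 11 11 11 11 11 11
11 11 11 12 22 16  4  4  4  4  4  4  4  4  4  4  4  9  7  4  4  4  4 1
[... 219 characters left out ...]
2  5  4  4  5  8  6  4  4  4  4  4  4  4  4  4  4 11 11 11 11 11 11 11
11 11 11 19 22 22 22  6  4  5  5  5  9  7  4  4  4  4  4  4  4  4 10 12 11 11 11 11 11 11
11 11 11 19 21 22 22 21  7  5  5  5  4  4  4  4  4  4  4  4  4 10 12 11 11 11 11 12 11 11
11 11 11 12 12 12 12 12 13 10  5  5  5  5  5  5  5  5  5  6 11 12 11 11 11 11 11 11 11 11
11 11 12 12 12 12 12 12 12 11 12 11  9  7  7  7  9 11 12 12 11 11 12 12 11 11 11 11 11 12
12 11 11 12 12 12 11 12 12 12 12 12 12 12 12 12 11 12 12 12 12 12 11 12 12 11 11 12 11 11
12 12 12 12 12 12 12 12 12 12 12 12 12 12 12 12 12 12 12 12 12 12 12 12 12 12 12 11 11 11
12 12 12 12 12 12 12 12 12 12 12 12 12 12 12 12 12 12 12 12 12 12 12 12 12 12 12 11 12 12
```

The disc is exactly where predicted, so the capacitor is at (485, 5.5). Descending and gripping at mid-height.

Converted, 25 mm is 0.0333, 15 mm is 0.02.

```bash

python3 -m handwheel '[[0,0,0,0,0,0.0333,0.65],[0,0,0,0,0,0.0333,0.65],[0,0,0,0,0,0.02,0.65],[0,0,0,0,0,0.0133,0.65],[0,0,0,0,0,0,0.65]]' | grep -E "pos|for|ing"
python3 -m handwheel '[[0,0,0,0,0,0,0.5],[0,0,0,0,0,0,0.4],[0,0,0,0,0,0,0.3],[0,0,0,0,0,0,0.3],[0,0,0,0,0,0,0.3]]' 40| grep -E "pos|for|ing"
python3 -m handwheel '[[0,0,0,0,0,-0.0133,0.3],[0,0,0,0,0,-0.0267,0.3],[0,0,0,0,0,-0.04,0.3],[0,0,0,0,0,-0.02,0.3],[0,0,0,0,0,0,0.3]]' | grep -E "pos|for|ing"
python3 snap.py w10
```

```text
eef_pos: [483.6, 7.6, 23.5]
contact_force: [-0.2, -0.2, 0.9]
opening: 0.65
grasp_force: 0.0
eef_pos: [486.2, 6.4, 26.1]
contact_force: [0.1, -0.0, 2.1]
opening: 0.403
grasp_force: 40.2
eef_pos: [488.0, 6.3, 104.4]
contact_force: [2.1, -0.7, -1.3]
opening: 0.404
grasp_force: 40.1
325.19226210127806 280.4983363638765 209.40288502581492 cam [487.5  77.4 249.5] axis [ 0.01 -0.28 -0.96] [487.1   6.3 102.7]
```

Converted, -34.5 mm is -0.046, -9.7 mm is -0.0129.

```bash

python3 -m handwheel '[[0,0,0,-0.046,-0.0129,0,0.3],[0,0,0,-0.046,-0.0129,0,0.3],[0,0,0,-0.046,-0.0129,0,0.3],[0,0,0,-0.046,-0.0129,0,0.3],[0,0,0,-0.046,-0.0129,0,0.3]]' | grep -E "pos|ing"
python3 -m handwheel '[[0,0,0,-0.046,-0.0129,0,0.3],[0,0,0,-0.046,-0.0129,0,0.3],[0,0,0,0,0,0.0267,0.3],[0,0,0,0,0,0.0267,0.3],[0,0,0,0,0,0,0.3]]' | grep -E "pos|for|ing"
python3 -m handwheel '[[0,0,0,0,0,0,0.3]]' | grep -E "pos|for|ing"
python3 snap.py w11
python3 - <<'E'
from h import *; import pickle
P=pickle.load(open("raw_w11.pkl","rb")); im=cv2.imread("raw_w11.png")
R,_=cv2.Rodrigues(P["rvec"])
def pj(X):
    c=R@np.float64(X)+np.ravel(P["tvec"]); h=np.hypot(c[0],c[1]); return c[:2]/h*np.arctan2(h,c[2])*P["fx"]+[P["cx"],P["cy"]]
zt=r.sense()["eef_pos"][2]-26+53; print("ztop",zt)
u0,v0=100,60; g=im.max(2); s=g[v0:v0+250:7,u0:u0+360:7]; print("pocket",pj([418.5,-234.8,3]),"disc",pj([*r.sense()["eef_pos"][:2],zt]))
print('\n'.join(f"{v0+7*i:3d} "+' '.join(f"{x//10:2d}" for x in row) for i,row in enumerate(s)))
E
```

```text
eef_pos: [435.7, -167.3, 99.8]
opening: 0.405
eef_pos: [414.8, -234.5, 57.2]
contact_force: [-1.2, 1.0, -0.9]
opening: 0.4
grasp_force: 40.2
eef_pos: [416.3, -234.5, 59.3]
contact_force: [-0.2, -0.4, -0.6]
opening: 0.401
grasp_force: 40.2
325.19226210127806 280.4983363638765 209.40288502581492 cam [ 417.1 -163.6  204.6] axis [-0.   -0.28 -0.96] [ 417.2 -234.7   60.2]
ztop 87.20810732097067
pocket [283.51129698 227.09203066] disc [281.58757185 293.70752412]
 60 13 13 14 13 13 14 14 14 13 14 13 14 14 14 14 14 14 14 14 14 14 14 14 14 10 11 13 14 21 24 17 20 12 24 24 24 24 24 24 24 24 24 24 24 24 24 24 24 24 24 23 23
 67 13 13 13 13 13 13 13 13 14 14 14 14 14 14 14 14 14 14 14 14 14 14 14 14 11 10 10 11 11 11 11 14 24 24 24 24 24 24 24 24 24 24 24 24 24 24 24 24 24 24 24 23
 74 13 13 13 13 13 13 13 14 14 14 14 14 14 14 14 14 14 14 14 14 14 14 14 14 14 13  8  9 10  8  8 16 24 24 24 24 24 24 24 24 24 24 24 24 24 24 24 24 24 24 23 24
 81 14 13 13 13 14 14 14 14 13 14 14 14 14 14 14 14 14 14 14 14 14 14 14 14 14 14 14 14 14 14 15 15 15 24 24 24 24 24 24 24 24 24 24 24 24 24 24 24 24 24 24 23
[... 4420 characters left out ...]
  3  8  8  4  5 14 14 24 24 24 24 24 24 24 24 24 24 24 24 24
284 23 23 24 23 23 23 24 23 23 23 24 24 24 24 24 11  5  9  8  4  7  4  4  4  3  4  3  8  4  4  3  4  4  8  8  4  5 14 23 24 23 23 24 24 24 24 24 24 24 24 24 23
291 24 23 23 23 23 23 23 23 23 24 24 24 24 24  7  6  5  5 10  5  6  4  4  4  4  4  4  7  9  4  4  4  4  8  5  4  5  5 20 23 23 23 23 23 24 24 24 24 23 23 23 23
298 24 23 23 23 23 23 18  5  6  5  5 24 24 23  5  5  5  5  4  5  5  4  4  4  4  4  4  4  4  4  4  4  4  4  4  4  5  5  5 23 23 23  6  7  7  7 23 24 23 23 23 23
305 24 24 23 23 24  5  5  5  5  5  5  5  5  5  5  5  5  5  4  5  4  4  4  4  9  5  4  5  5  5  4  9  4  4  4  5  4  4  5  5  5  6  6  6  6  7  7 16 23 23 23 23
```

```bash
python3 - <<'E'
from h import *; import pickle
P=pickle.load(open("raw_w11.pkl","rb")); im=cv2.imread("raw_w11.png").max(2).astype(int)
b=unfish(P,[(191,231),(376,226),(257,134)],8); print(b.round(1),(b[0]+b[1])/2,np.linalg.norm(b[0]-b[1]))
# pocket edges by threshold on row v
for v in (221,228,235):
    c=np.where(im[v,220:340]>75)[0]+220; print(v,unfish(P,[(c[0],v),(c[-1],v)],5)[:,:2].round(1).tolist())
t=np.where(im[180:250,285]>85)[0][0]+180; print(t,unfish(P,[(285,t)],5))
print(r.sense()["eef_pos"])
E
```

```text
[[ 357.4 -236.1    8. ]
 [ 479.4 -232.6    8. ]
 [ 402.4 -174.     8. ]] [ 418.41053164 -234.35965573    8.        ] 122.12480510515282
221 [[394.1, -230.0], [441.5, -229.9]]
228 [[393.3, -234.8], [442.4, -234.8]]
235 [[393.8, -239.7], [441.9, -239.7]]
195 [[ 419.38234688 -212.62311557    5.        ]]
[ 417.22041776 -234.66328871   60.20810732]
```

Aligned within 1 mm. Lowering.

Converted, 12 mm is 0.016, 10 mm is 0.0133.

```bash

python3 -m handwheel '[[0,0,0,0,0,0.016,0.3],[0,0,0,0,0,0.0133,0.3],[0,0,0,0,0,0.0053,0.3],[0,0,0,0,0,0,0.3],[0,0,0,0,0,0,0.3]]' | grep -E "pos|for"
python3 -m handwheel '[[0,0,0,0,0,0.0027,0.3],[0,0,0,0,0,0.0013,0.3],[0,0,0,0,0,0,0.3],[0,0,0,0,0,0,0.3]]' | grep -E "pos|for"
```

```text
eef_pos: [417.8, -234.9, 34.6]
contact_force: [-0.0, -0.8, -0.6]
grasp_force: 40.2
eef_pos: [417.8, -235.2, 31.6]
contact_force: [0.0, 0.4, -0.9]
grasp_force: 40.2
```

Converted, 1 mm is 0.0013.

```bash

python3 -m handwheel '[[0,0,0,0,0,0.0013,0.3],[0,0,0,0,0,0,0.3]]' | grep -E "pos|for"
python3 -m handwheel '[[0,0,0,0,0,0.0013,0.3],[0,0,0,0,0,0,0.3]]' | grep -E "pos|for"
python3 -m handwheel '[[0,0,0,0,0,0.0009,0.3],[0,0,0,0,0,0,0.3]]' | grep -E "pos|for"
```

```text
eef_pos: [417.8, -235.2, 30.5]
contact_force: [0.5, -0.1, -1.2]
grasp_force: 40.2
eef_pos: [417.7, -235.1, 29.4]
contact_force: [0.6, -0.3, -1.3]
grasp_force: 40.2
eef_pos: [417.7, -235.2, 29.1]
contact_force: [-2.0, 0.6, 6.6]
grasp_force: 40.9
```

Converted, -40 mm is -0.0533, -30 mm is -0.04.

```bash

python3 -m handwheel '[[0,0,0,0,0,0,0.5],[0,0,0,0,0,0,0.6],[0,0,0,0,0,-0.0133,0.6],[0,0,0,0,0,-0.04,0.6],[0,0,0,0,0,-0.0533,0.6]]' | grep -E "pos|for|ing"
python3 -m handwheel '[[0,0,0,0,0,-0.0533,0.6],[0,0,0,0,0,0,0.6],[0,0,0,0,0,0,0.6]]' | grep -E "pos|for|ing"
python3 snap.py w12
python3 -m handwheel '[[0,0,0,0.008,0.0453,0,0.7],[0,0,0,0.008,0.0453,0,0.6],[0,0,0,0.008,0.0453,0,0.6],[0,0,0,0.008,0.0453,0,0.6],[0,0,0,0.008,0.0453,0,0.6]]' | grep -E "pos"
python3 -m handwheel '[[0,0,0,0.008,0.0453,0,0.6],[0,0,-0.0198,0,0,0,0.6],[0,0,-0.0198,0,0,0,0.6],[0,0,-0.0198,0,0,0,0.6],[0,0,-0.0198,0,0,0,0.6]]' | grep -E "pos"
python3 -m handwheel '[[0,0,-0.0198,0,0,0,0.6],[0,0,-0.0198,0,0,0,0.6],[0,0,0,0,0,0,0.6],[0,0,0,0,0,0,0.6]]' | grep -E "pos|rot"
python3 snap.py w13
python3 - <<'E'
from h import *; import pickle
def proj(P):
    R,_=cv2.Rodrigues(P["rvec"])
    def pj(X):
        c=R@np.float64(X)+np.ravel(P["tvec"]); h=np.hypot(c[0],c[1]); return c[:2]/h*np.arctan2(h,c[2])*P["fx"]+[P["cx"],P["cy"]]
    return pj
P=pickle.load(open("raw_w12.pkl","rb")); im=cv2.imread("raw_w12.png").max(2); u,v=proj(P)([418,-235,53]).astype(int); print("capdisc exp",u,v)
print('\n'.join(' '.join(f"{x//10:2d}" for x in row) for row in im[v-40:v+41:5,u-44:u+45:4]))
P=pickle.load(open("raw_w13.pkl","rb")); im=cv2.imread("raw_w13.png"); u,v=proj(P)([622,-199,18]).astype(int); print("block exp",u,v)
R=im[v-45:v+46:5,u-64:u+65:4].astype(int)
print('\n'.join(' '.join(f"{(x[2]-x[0])//10:2d}/{x[2]//10:<2d}" for x in row) for row in R))
E
```

```text
eef_pos: [415.8, -234.0, 108.0]
contact_force: [1.3, -0.4, -0.3]
opening: 0.597
grasp_force: 0.0
eef_pos: [419.3, -236.0, 151.8]
contact_force: [-0.2, 0.3, 0.1]
opening: 0.6
grasp_force: 0.0
325.19226210127806 280.4983363638765 209.40288502581492 cam [ 419.  -164.5  296.7] axis [ 0.01 -0.29 -0.96] [ 418.1 -235.3  150. ]
eef_pos: [588.1, -204.2, 146.9]
eef_pos: [620.6, -198.5, 146.4]
eef_pos: [620.8, -198.8, 147.2]
tcp_rot: [-3.14, -0.002, 2.314]
325.19226210127806 280.4983363638765 209.40288502581492 cam [ 573.  -146.8  292.5] axis [ 0.19 -0.21 -0.96] [ 621.  -198.9  147.6]
capdisc exp 277 206
 8  7  6  6  6  6  6  6  6  7  7  4  4  4  3  4  4  3  3  4  4  8 11
 6  6  7  6  6  6  6  7 15 16 10  8  8  8  8  4  4  4  3  3  3  3  4
 5  4  6  6  6  6 10 17 10  8  8  8  8  8  8  8  7  3  3  3  3  3  3
 5  4  4  4  4  7 16  8  8  8  8  8  8  8  8  8  8  7  3  3  3  3  3
 5  4  4  5  4  8  8  8  8  8  8  8  8  8  8  8  8  8  3  3  3  3  3
 5  5  4  4  4  8  8  8 10  4  3  3  3  3  9  8  7  8  3  3  3  3  3
 5  4  5  4  4  8  8  8  4  3  4  3  3  3  3  4  8  8  3  3  3  3  3
 5  5  5  4  4  
[... 3753 characters left out ...]
5/8   3/6   5/9   4/7   4/10  4/10  4/10  4/10  4/10  4/10  4/10  4/10  4/10  4/10  4/10  4/10  4/10  4/10
 7/20  7/20  7/20  7/20  7/20  7/20  7/20  7/20  7/19  4/12  4/11  4/11  4/11  3/6   3/6   3/5   2/5   3/6   3/5   4/10  4/10  4/10  4/10  4/10  4/10  4/10  4/10  4/10  4/10  4/10  4/10  4/10  4/10
 7/20  7/20  7/20  7/20  7/20  7/20  7/20  7/20  7/20  7/19  4/11  4/11  4/11  3/7   3/7   3/7   3/7   3/8   3/8   4/10  5/9   4/10  4/10  4/10  4/10  4/10  4/10  4/10  4/10  4/10  4/10  4/10  4/10
 7/20  7/20  7/20  7/20  7/20  7/20  7/20  7/20  7/20  7/20  6/15  4/11  4/11  4/11  4/11  4/11  4/10  4/10  4/11  4/10  4/10  4/10  4/10  4/10  4/10  4/10  4/10  4/10  4/10  4/10  4/10  4/10  4/10
```

```bash
python3 - <<'E'
from h import *; import pickle
P=pickle.load(open("raw_w13.pkl","rb")); im=cv2.imread("raw_w13.png").astype(int)
print(im[155:185:2,280,2],im[230:250:2,280,2],im[210,262:300,2])
a=unfish(P,[(280.5,163),(280.5,241)],0);b=unfish(P,[(280.5,163),(280.5,241)],18)
print(a[0],b[1],np.linalg.norm((a[0]-b[1])[:2]),((a[0]+b[1])/2)[:2]); s=r.sense(); print(s["eef_pos"],s["tcp_rot"])
E
```

```text
[201 203 197  74  89 102 103 101 102  89 104 100  99  97  69] [ 59  57  59  58  63 105 110 111 112 108] [110 102  98 105 108  82  63  60  61  60  57  56  59  58  57  58  61  61
  54  59  58  59  56  57  57  57  57  58  55  58  79 108 109 109 107 107
 109 110]
[ 600.99525775 -177.87149281    0.        ] [ 647.29083163 -228.24453584   18.        ] 68.41581414369898 [ 624.14304469 -203.05801432]
[ 621.030701   -198.90918423  147.5530717 ] [-3.14055459e+00 -1.84955061e-03  2.31328519e+00]
```

Block axis aligned with the tool; lateral error under 1 mm. Descending on it.

Converted, 40 mm is 0.0533, 30 mm is 0.04.

```bash

python3 -m handwheel '[[0,0,0,-0.004,0,0.0533,0.5],[0,0,0,0,0,0.0533,0.5],[0,0,0,0,0,0.04,0.5],[0,0,0,0,0,0.02,0.5],[0,0,0,0,0,0.0067,0.5]]' | grep -E "pos|for|ing"
python3 -m handwheel '[[0,0,0,0,0,0,0.5],[0,0,0,0,0,0,0.5]]' | grep -E "pos|for|ing"
python3 -m handwheel '[[0,0,0,0,0,0.004,0.5],[0,0,0,0,0,0.0027,0.5],[0,0,0,0,0,0.0027,0.5],[0,0,0,0,0,0,0.5]]' | grep -E "pos|for|ing"
```

```text
eef_pos: [621.2, -200.5, 14.9]
contact_force: [0.3, 0.9, -0.4]
opening: 0.501
grasp_force: 0.0
eef_pos: [624.3, -201.5, 19.4]
contact_force: [0.2, -0.4, -0.4]
opening: 0.499
grasp_force: 0.0
eef_pos: [624.0, -201.4, 12.1]
contact_force: [-0.6, 0.0, -0.7]
opening: 0.497
grasp_force: 0.0
```

Converted, 3 mm is 0.004, 1.5 mm is 0.002.

```bash

python3 -m handwheel '[[0,0,0,0,0,0.004,0.5],[0,0,0,0,0,0.0027,0.5],[0,0,0,0,0,0.002,0.5],[0,0,0,0,0,0,0.5],[0,0,0,0,0,0,0.5]]' | grep -E "pos|for|ing"
python3 -m handwheel '[[0,0,0,0,0,0,0.35],[0,0,0,0,0,0,0.2],[0,0,0,0,0,0,0.15],[0,0,0,0,0,0,0.15],[0,0,0,0,0,0,0.15]]' 35 | grep -E "pos|for|ing"
```

```text
eef_pos: [623.7, -201.3, 5.1]
contact_force: [0.3, -0.4, -0.1]
opening: 0.501
grasp_force: 0.0
eef_pos: [624.0, -201.4, 5.5]
contact_force: [0.1, -0.7, 1.8]
opening: 0.247
grasp_force: 34.7
```

Converted, -30 mm is -0.04, -25 mm is -0.0333.

```bash

python3 -m handwheel '[[0,0,0,0,0,-0.0133,0.15],[0,0,0,0,0,-0.0333,0.15],[0,0,0,0,0,-0.04,0.15],[0,0,0,0,0,-0.0267,0.15],[0,0,0,0,0,0,0.15]]' | grep -E "pos|for|ing"
python3 -m handwheel '[[0,0,-0.0177,0,0,0,0.15],[0,0,-0.0177,0,0,0,0.15],[0,0,-0.0178,0,0,0,0.15],[0,0,0,0,0,0,0.15]]' | grep -E "pos|rot|ing"
python3 -m handwheel '[[0,0,0,0.0321,0.0427,0,0.15],[0,0,0,0.0321,0.0427,0,0.15],[0,0,0,0.0321,0.0427,0,0.15],[0,0,0,0.0321,0.0427,0,0.15],[0,0,0,0.0321,0.0427,0,0.15]]' | grep -E "pos|ing"
python3 -m handwheel '[[0,0,0,0.0321,0.0427,0,0.15],[0,0,0,0.0321,0.0427,0,0.15],[0,0,0,0.0321,0.0427,0,0.15],[0,0,0,0.0321,0.0427,0,0.15],[0,0,0,0.0321,0.0427,0,0.15]]' | grep -E "pos|ing"
python3 -m handwheel '[[0,0,0,0.0321,0.0427,0,0.15],[0,0,0,0.0321,0.0427,0,0.15],[0,0,0,0.0321,0.0427,0,0.15],[0,0,0,0.0321,0.0427,0,0.15],[0,0,0,0.0321,0.0427,0,0.15]]' | grep -E "pos|ing"
python3 -m handwheel '[[0,0,0,0,0,0.0267,0.15],[0,0,0,0,0,0.02,0.15],[0,0,0,0,0,0,0.15],[0,0,0,0,0,0,0.15]]' | grep -E "pos|rot|ing|for"
python3 snap.py w14
python3 - <<'E'
from h import *; import pickle
P=pickle.load(open("raw_w14.pkl","rb")); im=cv2.imread("raw_w14.png").astype(int)
print('\n'.join(f"{v:3d} "+' '.join(f"{x//10:2d}" for x in im[v,150:420:6].max(1)) for v in range(120,320,7)))
E
```

```text
eef_pos: [626.6, -202.2, 95.6]
contact_force: [1.7, -0.5, 0.6]
opening: 0.241
grasp_force: 34.4
eef_pos: [623.3, -201.2, 90.0]
tcp_rot: [-3.141, -0.001, 2.657]
opening: 0.245
eef_pos: [591.9, -1.9, 90.0]
opening: 0.244
eef_pos: [560.8, 196.2, 90.1]
opening: 0.245
eef_pos: [529.6, 394.1, 90.0]
opening: 0.245
eef_pos: [529.7, 391.7, 54.3]
tcp_rot: [-3.139, -0.001, 2.65]
contact_force: [0.4, 0.5, 0.4]
opening: 0.24
grasp_force: 34.5
325.19226210127806 280.4983363638765 209.40288502581492 cam [467.  425.1 199.5] axis [ 0.25 -0.14 -0.96] [530.5 391.9  55.3]
120 13 13 13 13 13 14 14 14 23 23 23 23 23 23 23 23 23 23 23 23 23 23 23 23 23 23 23 23 23 23 23 23 23 23 23 23 23 23 23 23 23 23 23 23 23
127 13 13 13 13 13 13 14 14 14 14 14 23 23 23 23 23 23 23 23 23 23 23 23 23 23 23 23 23 23 23 23 23 23 23 23 23 23 23 23 23 23 23 23 23 23
134 13 13 13 13 13 13 14 14 14 14 14 14 14 14 14 23 23 23 23 23 23 23 23 23 23 23 23 23 23 23 23 23 23 23 23 23 23 23 23 23 23 23 23 23 23
141 13 13 13 13 13 13 13 13 13 13 14 14 14 14 14 14 15 20 23 23 23 23 23 23 23 23 23 23 23 23 23 23 23 23 23 23 23 23 23 23 
[... 2789 characters left out ...]
23 23
288 19 13 13 13 13 13 13 13 13 13 18 18  4  4  3  5  9  3  4  5  5  5  5  5  5  5  2  3  9  2  3  3  3 12 13 13 12 18 22 22 20 22 22 22 22
295 23 22 22  4  4  4  4 13 13 13 12  4  4  4  3  3  7  4  3  8 10  7  5 10 10  4  2  4  3  3  3  3  3  3 12 13 13 17  5  5  5 12 22 23 22
302 22  4  4  4  5  4  4  7  5  4  4  3  3  3  3  3  3  3  4  9 10  8  5 10 10  4  3  3  3  3  3  3  3  3  3  4  9  4  4  5  5  5  5 12 22
309  4  4  4  3  3  3  4  3  3  3  3  3  3  3  3  3  3  3  7  5  5  5  5  4  5  4  3  3  3  3  2  3  3  3  3  3  4  4  4  4  5  5  5  5  6
316  3  3  3  3  4  4  3  3  3  3  2  3  3  3  3  3  3  3  9  6 10  6  5 10 10  5  3  3  3  3  2  2  3  3  3  3  3  4  4  4  4  4  5  5  5
```

```bash
python3 - <<'E'
from h import *; import pickle
P=pickle.load(open("raw_w14.pkl","rb")); im=cv2.imread("raw_w14.png").astype(int).max(2)
print(im[152:172,230],im[152:172,345],im[165,212:232],im[165,350:366],im[170,250:266],im[170,316:330],im[155:175,285])
y=2.65; xt=np.array([np.cos(y),np.sin(y)]); yt=np.array([np.sin(y),-np.cos(y)]); e=r.sense()["eef_pos"][:2]; print(e,r.sense()["tcp_rot"])
c=unfish(P,[(221,160),(359,160)],8)[:,:2]; d=c[1]-c[0]; print(c,np.linalg.norm(d),np.degrees(np.arctan2(d[1],d[0]))-90)
m=c.mean(0); n=np.array([d[1],-d[0]])/np.linalg.norm(d); cen=m+49*n; print("slab centre",cen)
p=unfish(P,[(257,170),(322.5,170)],8)[:,:2]; print("pocket",np.linalg.norm(p[1]-p[0]),p.mean(0))
# block far-left bottom edge/top face: top face z = 5.5-based
zt=r.sense()["eef_pos"][2]-5.5+18; b=unfish(P,[(280,197)],zt-18)[0][:2]; b2=unfish(P,[(257,260),(303.5,260)],zt)[:,:2]
print("block end bottom",b,"rel TCP tool",(b-e)@xt,(b-e)@yt,"mid",(b2.mean(0)-e)@yt,np.linalg.norm(b2[1]-b2[0]))
D=cen-e; print("slab-TCP in tool",D@xt,D@yt)
D=np.array([533.4,393.3])-e; print("top-cam slab-TCP in tool",D@xt,D@yt)
E
```

```text
[139 140 137 129  79  61  59  62  59  60  59  58  57  59  57  57  57  56
  57  55] [234 233 234 234 231 193 102  84  87  87  85  86  85  85  83  83  83  85
  83  81] [135 134 136 136 134 136 137 130  91  60  57  58  55  56  56  58  54  58
  59  58] [ 85  86  85  86  86  89 133 224 232 233 232 232 232 233 232 233] [ 56  55  55  56  54  57  61  83  99 103 103 103 103 104 104 105] [105 106 107  90  66  64  63  62  64  64  66  68  71  73] [228 168  86  67  66  65  65  64  65  64  63  63  70 100 104 105 104 105
 103 103]
[530.49843078 391.92476834] [-3.14080231e+00 -3.48437969e-04  2.64955305e+00]
[[472.41576634 381.25143592]
 [511.36418895 454.47891087]] 82.94120032490885 -28.007736188106165
slab centre [535.15130324 394.85522538]
pocket 39.15484202121472 [497.38591669 414.5843972 ]
block end bottom [500.09358796 406.6832734 ] rel TCP tool 33.77083323442381 -1.3411791128550579 mid -1.1854164211206089 20.781229169218822
slab-TCP in tool -2.7186243034154853 4.779736657254588
top-cam slab-TCP in tool -1.908820419143517 2.5820090366866038
```

Converted, 15 mm is 0.02, 4.7 mm is 0.0063.

```bash

python3 -m handwheel '[[0,0,0,-0.0013,0.0063,0.02,0.15],[0,0,0,0,0,0.02,0.15],[0,0,0,0,0,0.0107,0.15],[0,0,0,0,0,0.0053,0.15],[0,0,0,0,0,0,0.15]]' | grep -E "pos|for"
python3 -m handwheel '[[0,0,0,0,0,0,0.15],[0,0,0,0,0,0,0.15]]' | grep -E "pos|for"
python3 -m handwheel '[[0,0,0,0,0,0.0013,0.15],[0,0,0,0,0,0.0013,0.15],[0,0,0,0,0,0,0.15]]' | grep -E "pos|for"
```

```text
eef_pos: [533.0, 395.1, 12.2]
contact_force: [-0.4, -0.3, -0.2]
grasp_force: 34.5
eef_pos: [534.0, 396.1, 13.8]
contact_force: [0.5, 0.4, -0.7]
grasp_force: 34.5
eef_pos: [533.8, 396.0, 11.5]
contact_force: [-0.3, 0.4, -0.0]
grasp_force: 34.5
```

Converted, 1 mm is 0.0013.

```bash

python3 -m handwheel '[[0,0,0,0,0,0.0013,0.15],[0,0,0,0,0,0.0013,0.15],[0,0,0,0,0,0,0.15]]' | grep -E "pos|for"
python3 -m handwheel '[[0,0,0,0,0,0.0009,0.15],[0,0,0,0,0,0,0.15]]' | grep -E "pos|for"
python3 -m handwheel '[[0,0,0,0,0,0.0007,0.15],[0,0,0,0,0,0,0.15]]' | grep -E "pos|for"
```

```text
eef_pos: [533.6, 395.9, 9.1]
contact_force: [-0.0, -0.8, -0.8]
grasp_force: 34.5
eef_pos: [533.7, 396.0, 8.5]
contact_force: [-0.0, -0.1, -1.1]
grasp_force: 34.5
eef_pos: [533.7, 396.0, 8.5]
contact_force: [-1.0, -0.4, 4.3]
grasp_force: 35.0
```

Converted, -40 mm is -0.0533, -30 mm is -0.04.

```bash

python3 -m handwheel '[[0,0,0,0,0,0,0.3],[0,0,0,0,0,0,0.4],[0,0,0,0,0,-0.0067,0.4],[0,0,0,0,0,-0.04,0.4],[0,0,0,0,0,-0.0533,0.4]]' | grep -E "pos|for|ing"
python3 -m handwheel '[[0,0,0,0,0,-0.0533,0.75],[0,0,0,0,0,-0.0333,0.75],[0,0,0,0,0,0,0.75],[0,0,0,0,0,0,0.75]]' | grep -E "pos|for|ing"
python3 snap.py w15
python3 -m handwheel '[[0,0,0,-0.0432,-0.0332,0,0.75],[0,0,0,-0.0432,-0.0332,0,0.75],[0,0,0,-0.0432,-0.0332,0,0.75],[0,0,0,-0.0432,-0.0332,0,0.75],[0,0,0,-0.0432,-0.0332,0,0.75]]' | grep -E "pos"
python3 -m handwheel '[[0,0,-0.0159,0,0,0,0.75],[0,0,-0.0159,0,0,0,0.75],[0,0,-0.0159,0,0,0,0.75],[0,0,0,0,0,0,0.75],[0,0,0,0,0,0,0.75]]' | grep -E "pos|rot"
python3 snap.py w16
python3 - <<'E'
from h import *; import pickle
def proj(P):
    R,_=cv2.Rodrigues(P["rvec"])
    def pj(X):
        c=R@np.float64(X)+np.ravel(P["tvec"]); h=np.hypot(c[0],c[1]); return c[:2]/h*np.arctan2(h,c[2])*P["fx"]+[P["cx"],P["cy"]]
    return pj
P=pickle.load(open("raw_w15.pkl","rb")); im=cv2.imread("raw_w15.png").astype(int).max(2); u,v=proj(P)([533.4,393.3,20]).astype(int); print("block exp",u,v)
print('\n'.join(' '.join(f"{x//10:2d}" for x in row) for row in im[v-60:v+61:6,u-54:u+55:4]))
P=pickle.load(open("raw_w16.pkl","rb")); im=cv2.imread("raw_w16.png").astype(int).max(2); u,v=proj(P)([617.8,210,18]).astype(int); print("cover exp",u,v)
print('\n'.join(f"{vv:3d} "+' '.join(f"{x//10:2d}" for x in im[vv,u-54:u+55:4]) for vv in range(v-60,v+61,5)))
E
```

```text
eef_pos: [531.5, 394.4, 80.7]
contact_force: [0.1, 0.9, -0.5]
opening: 0.399
grasp_force: 0.0
eef_pos: [534.7, 396.7, 150.4]
contact_force: [0.0, -1.0, 0.4]
opening: 0.751
grasp_force: 0.0
325.19226210127806 280.4983363638765 209.40288502581492 cam [471.2 429.4 295.4] axis [ 0.25 -0.13 -0.96] [533.7 396.  148.5]
eef_pos: [617.3, 207.8, 146.0]
eef_pos: [617.2, 209.5, 146.5]
tcp_rot: [-3.14, -0.002, 2.949]
325.19226210127806 280.4983363638765 209.40288502581492 cam [547.4 222.7 291.8] axis [ 0.28 -0.06 -0.96] [617.3 209.7 146.8]
block exp 276 198
12 12 12 12 12 12 12 12 12 14 15 21 21 21 21 21 21 21 21 21 21 21 21 21 21 21 21 21
11 12 12  5  5  6  5  5  6  6  6  6  6  7  7  8  7  8  7  8  7  8  8  7  8  8 21 21
21 19 14  5  5  5  5  5  5  9  9  9  9  9  9  9  9 15 17 15  7  7  7  7  7  7 21 21
21 21 20  7  7  6  5  5  5  9  9  8  5  6  5  6  6  6  9  8  6  5  6  7  7  8 21 21
20 20 20  7  7  7  7  7  5  9  9  6  6  6  6  6  6  6  9  8  5  5  5  5  5  6 18 20
20 21 20  7  7  7  7  7  7 16 16 10  9  9  6  9  9  6  8  7  4  5  5  5  5  6 12 12
20 20 20  6  7  7  6  6  6 16 16 10  9  9  9 
[... 2732 characters left out ...]
 10 10 10 11 10 10 10 10  6  6 10  9 10 10 10 10 10 10  6  6  8 10 10 10 10 10 10 10
229 10 10 10 17 10 10 10 10  6  5  6  6  6  6  6  6  6  6  5  5  8 10 10 10 10 10 10 10
234 10 10 10 10 12 10 10 10  6  4  6  6  6  6  6  6  6  6  5  5  9 10 10 10 10 10 10 10
239 10 10 10 10 10 12 10 10 10 10 10 10  9 10 10 10 10 10  9 10 10 10 10 10 10 10 10 10
244 10 10 10 10 10 11 10 10 10 10 10 10 10 10 10 10 10 10  9 10 10 10 10 10 10 10 10 10
249 10 10 10 10 10 10 16 10 10 10 10 10 10 10 10 10 10  9 10 10 10 10 10 10 10 10 10 10
254 18 10 10 10 10 10 10 16 10 10 10 10 10 10 10 10 10 10 10  9 10 10 10 10 10 10 10 10
259 18 15 10 10 10 10 10 10 17 10 10 10 10 10 10 10 10 10 10  9 10 10 10 10 10 10 10 10
```

```bash
python3 - <<'E'
from h import *; import pickle
P=pickle.load(open("raw_w16.pkl","rb")); im=cv2.imread("raw_w16.png").astype(int).max(2)
print(im[150:170,282],im[228:246,270],[im[v,248:268] for v in(215,232)],[im[v,298:316] for v in(215,232)],sep="\n")
a=unfish(P,[(282,158)],0)[0];b=unfish(P,[(282,237)],18)[0]; print(np.linalg.norm(a-b),(a+b)/2)
l=unfish(P,[(258,215),(305.5,215)],18); print(np.linalg.norm(l[0]-l[1]),l.mean(0)); s=r.sense(); print(s["eef_pos"],s["tcp_rot"])
E
```

```text
[201 201 197 197 197 199 202 196 144  86  70  89 102 110 115 114 114 116
 113 115]
[ 82  64  64  64  63  62  63  65  67  83 102 101 102 102 102 104 104 103]
[array([106, 105, 104, 106, 107, 105, 106, 107, 101,  69,  64,  66,  67,
        67,  65,  67,  65,  65,  70,  99]), array([102, 103, 106, 104, 103, 101, 101, 104, 102,  82,  65,  64,  54,
        49,  49,  52,  52,  51,  56,  64])]
[array([ 90,  67,  63,  66,  62,  61,  61,  64,  64,  62,  74, 100, 102,
       103, 105, 105, 101, 104]), array([ 61,  54,  45,  48,  47,  48,  49,  51,  60,  64,  81, 103, 103,
       103, 102, 103, 101, 102])]
71.21225527426671 [617.86457121 209.81756773   9.        ]
41.955057696312316 [631.23846413 206.96669411  18.        ]
[617.34248035 209.74940071 146.78683892] [-3.14050945e+00 -1.84325241e-03  2.94848870e+00]
```

Converted, 40 mm is 0.0533, 1.5 mm is 0.002.

```bash

python3 -m handwheel '[[0,0,0,0,0.002,0.0533,0.7],[0,0,0,0,0,0.0533,0.7],[0,0,0,0,0,0.04,0.7],[0,0,0,0,0,0.02,0.7],[0,0,0,0,0,0,0.7]]' | grep -E "pos|for|ing"
python3 -m handwheel '[[0,0,0,0,0,0,0.7],[0,0,0,0,0,0.0053,0.7],[0,0,0,0,0,0.004,0.7],[0,0,0,0,0,0,0.7],[0,0,0,0,0,0,0.7]]' | grep -E "pos|for|ing"
```

```text
eef_pos: [615.0, 210.6, 18.4]
contact_force: [-1.8, 0.2, 0.6]
opening: 0.705
grasp_force: 0.0
eef_pos: [618.9, 211.6, 17.0]
contact_force: [-0.5, -0.3, -0.2]
opening: 0.699
grasp_force: 0.0
```

Converted, 4 mm is 0.0053, 3 mm is 0.004.

```bash

python3 -m handwheel '[[0,0,0,0,0,0.0053,0.68],[0,0,0,0,0,0.0053,0.68],[0,0,0,0,0,0.004,0.68],[0,0,0,0,0,0.0027,0.68],[0,0,0,0,0,0,0.68]]' | grep -E "pos|for|ing"
python3 -m handwheel '[[0,0,0,0,0,0.0007,0.68],[0,0,0,0,0,0,0.55],[0,0,0,0,0,0,0.45],[0,0,0,0,0,0,0.42],[0,0,0,0,0,0,0.42]]' 40 | grep -E "pos|for|ing"
python3 -m handwheel '[[0,0,0,0,0,-0.0133,0.42],[0,0,0,0,0,-0.0333,0.42],[0,0,0,0,0,-0.04,0.42],[0,0,0,0,0,-0.0267,0.42],[0,0,0,0,0,0,0.42]]' | grep -E "pos|for|ing"
```

```text
eef_pos: [617.9, 211.2, 2.4]
contact_force: [0.2, -1.0, 0.3]
opening: 0.681
grasp_force: 0.0
eef_pos: [618.6, 211.5, 2.8]
contact_force: [-0.1, 0.1, 2.0]
opening: 0.524
grasp_force: 41.8
eef_pos: [621.1, 212.3, 92.7]
contact_force: [1.0, -0.2, -1.4]
opening: 0.525
grasp_force: 41.6
```

Careful with the scale: shifts go in shares of 0.75 m and turns go in shares of 2 pi rad. That gives: -39.75 mm is -0.053, -0.5 mm is -0.0007.

```bash

python3 -m handwheel '[[0,0,0,-0.0007,-0.053,0,0.42],[0,0,0,-0.0007,-0.053,0,0.42],[0,0,0,-0.0007,-0.053,0,0.42],[0,0,0,-0.0007,-0.053,0,0.42],[0,0,0,-0.0007,-0.053,0,0.42]]' | grep -E "pos|ing"
python3 -m handwheel '[[0,0,0,-0.0007,-0.053,0,0.42],[0,0,0,-0.0007,-0.053,0,0.42],[0,0,0,-0.0007,-0.053,0,0.42],[0,0,0,-0.0007,-0.053,0,0.42],[0,0,0,-0.0007,-0.053,0,0.42]]' | grep -E "pos|ing"
python3 -m handwheel '[[0,0,0,-0.0007,-0.053,0,0.42],[0,0,0,-0.0007,-0.053,0,0.42],[0,0,0,-0.0007,-0.053,0,0.42],[0,0,0,-0.0007,-0.053,0,0.42],[0,0,0,-0.0007,-0.053,0,0.42]]' | grep -E "pos|ing"
python3 -m handwheel '[[0,0,0,-0.0007,-0.053,0,0.42],[0,0,-0.0197,0,0,0,0.42],[0,0,-0.0197,0,0,0,0.42],[0,0,0,0,0,0,0.42],[0,0,0,0,0,0,0.42]]' | grep -E "pos|rot|ing"
python3 snap.py w17
python3 - <<'E'
from h import *; import pickle
P=pickle.load(open("raw_w17.pkl","rb")); im=cv2.imread("raw_w17.png").astype(int)
print('\n'.join(f"{v:3d} "+' '.join(f"{x//10:2d}" for x in im[v,150:420:6].max(1)) for v in range(120,320,8)))
E
```

```text
eef_pos: [582.0, 14.2, 87.1]
opening: 0.527
eef_pos: [547.0, -181.6, 87.2]
opening: 0.527
eef_pos: [512.0, -377.2, 87.0]
opening: 0.525
eef_pos: [505.7, -414.3, 86.9]
tcp_rot: [3.141, -0.001, -3.088]
opening: 0.524
325.19226210127806 280.4983363638765 209.40288502581492 cam [ 434.4 -419.   232.1] axis [ 0.28  0.02 -0.96] [ 505.9 -414.2   87.1]
120 21 21 22 22 22 22 22 22 22 22 22 22 22 21 22 21 22 21 21 21 21 21 21 21 21 21 21 21 21 12 12 12 12 12 12 12 11 11 11 11 11 11 11 11 11
128 21 22 22 22 22 22 22 22 22 21 22 22 21 21 22 21 21 21 21 21 21 21 21 21 21 21 21 14 12 12 12 12 12 12 12 12 11 11 11 11 11 11 11 11 11
136 20 22 22 22 22 22 22 22 22 22 22 22 21 21 21 21 21 21 21 21 21 21 21 21 21 21 12 12 12 12 12 11 12 12 12 12 11 11 11 11 11 11 11 11 11
144 21 21 22 22 22 22 22 22 22 22 22 22 21 21 21 21 21 21 21 20 20 20 20 20 13 11 11 12 11 12 11 11 12 12 11 12 11 11 11 11 11 11 11 11 11
152 20 21 21 22 22 22 21 22 22 22 22 21  8  8  8  8  8  8  7  8  7  7  7  5  5  5  5  5  5  5  5  6 21 21 12 12 12 11 11 11 11 11 11 11 11
160 21 21 22 22 21 22 22 22 22 21 21 21  8  8  7 17 17 17 1
[... 2020 characters left out ...]
20 20
280 20 21 21 20 20 20 20 20  4  4  7  7  3  3  6  6  6 11 11 11 11 11 11 11 11 10 11  8  6  6  3  3  4  7  7  4  4 11 10 20 20 20 20 20 20
288 21 21 21 20 20 20 20  4  4  7  7  5  3  3  6  6  6 11 11 10 11 11 11 11 11 10 11  7  6  6  3  3  3  7  7  4  4 18 19 20 20 20 20 20 20
296  4 19 21 20 21  4  4  4  4  4  4  7  3  3  6  6  6 11 11 10 11 11 11 11 11 11 11  7  6  6  3  3  3  8  3  3  4  4  4 18 20 20 20  6  5
304  3  3  7  4  4  4  3  3  3  3  3  3  3  3  7  6  6 11 11 11 11 11 11 11 11 11 11  6  6  6  4  3  3  3  3  3  3  3  3  4  4  5  8  5  5
312  3  3  3  3  3  3  3  3  3  3  3  3  3  3 10  6  6 10 11 10 11 11 11 11 11 10 11  6  6  6 10  3  3  3  3  3  3  3  3  3  3  4  4  4  4
```

```bash
python3 - <<'E'
from h import *; import pickle
P=pickle.load(open("raw_w17.pkl","rb")); im=cv2.imread("raw_w17.png").astype(int).max(2)
print(im[144:164,250],im[144:164,310],im[165,230:246],im[165,316:342],im[185,230:246],im[185,316:342],im[165,214:228],im[192:206,260],im[192:206,300],im[260,224:240],im[260,322:336],sep="\n")
s=r.sense(); e=s["eef_pos"]; y=s["tcp_rot"][2]; xt=np.array([np.cos(y),np.sin(y)]); yt=np.array([np.sin(y),-np.cos(y)]); print(e,y)
f=lambda uv,z:[(((p[:2]-e[:2])@xt).round(1),((p[:2]-e[:2])@yt).round(1)) for p in unfish(P,uv,z)]
print("pocket near edge L,R",f([(250,157),(310,157)],3)); print("pocket sides @165,185",f([(238,165),(322,165),(238,185),(322,185)],8))
print("slab near corners",f([(220,150),(339,150)],0))
print("cover near end bottom",f([(260,197),(300,197)],e[2]-2.8))
D=np.array([504,-414.2])-e[:2]; print("topcam",D@xt,D@yt)
E
```

```text
[212 168  88  83  84  83  81  78  82  81  96 140 172 176 175 173 176 175
 175 176]
[119  99  64  56  58  58  57  53  55  57  61  76  89  92  93  93  95  92
  92  92]
[ 82  82  82  80  77  81 104 139 169 172 174 173 174 172 172 174]
[ 92  91  93  91  91  91  75  54  54  55  61  69  69  68  70  70  68  69
  68  66  80 141 205 213 214 214]
[ 73  73  73  76  69  76 138 164 167 166 167 167 166 167 161 119]
[161 165 164 166 162 140  75  63  64  65  65  65  68  66  66  63  65  67
  68  75 126 190 210 213 212 211]
[219 219 218 218 219 214 157  98  82  83  82  82  80  81]
[90 88 87 86 80 61 57 60 58 60 61 60 63 66]
[86 86 87 85 75 60 58 61 59 59 60 61 63 64]
[73 70 50 42 40 42 44 61 65 68 68 70 69 70 66 68]
[69 67 68 68 66 68 67 62 57 44 40 39 40 50]
[ 505.90054851 -414.15965756   87.08345687] -3.0884254593195983
pocket near edge L,R [(np.float64(43.0), np.float64(-22.6)), (np.float64(43.0), np.float64(19.9))]
pocket sides @165,185 [(np.float64(38.1), np.float64(-30.7)), (np.float64(38.1), np.float64(28.0)), (np.float64(23.8), np.float64(-31.1)), (np.float64(23.8), np.float64(28.4))]
slab near corners [(np.float64(48.1), np.float64(-44.6)), (np.float64(48.0), np.float64(41.2))]
cover near end bottom [(np.float64(34.3), np.float64(-10.7)), (np.float64(34.2), np.float64(8.1))]
topcam 1.9000068427924177 0.06071379857134255
```

Aligned to about 1 mm and square to the pocket. Lowering.

Converted, 30 mm is 0.04, 25 mm is 0.0333.

```bash

python3 -m handwheel '[[0,0,0,0,-0.0013,0.04,0.42],[0,0,0,0,0,0.0333,0.42],[0,0,0,0,0,0.016,0.42],[0,0,0,0,0,0.0067,0.42],[0,0,0,0,0,0,0.42]]' | grep -E "pos|for"
python3 -m handwheel '[[0,0,0,0,0,0,0.42],[0,0,0,0,0,0.0027,0.42],[0,0,0,0,0,0.0013,0.42],[0,0,0,0,0,0,0.42],[0,0,0,0,0,0,0.42]]' | grep -E "pos|for"
```

```text
eef_pos: [505.9, -414.8, 14.5]
contact_force: [0.4, -0.1, -0.8]
grasp_force: 41.9
eef_pos: [506.5, -415.9, 13.2]
contact_force: [0.2, 0.7, -1.8]
grasp_force: 41.9
```

```bash

python3 -m handwheel '[[0,0,0,0,0,0.0027,0.42],[0,0,0,0,0,0.0027,0.42],[0,0,0,0,0,0.0013,0.42],[0,0,0,0,0,0,0.42],[0,0,0,0,0,0,0.42]]' | grep -E "pos|for"
python3 -m handwheel '[[0,0,0,0,0,0.0013,0.42],[0,0,0,0,0,0,0.42]]' | grep -E "pos|for"
python3 -m handwheel '[[0,0,0,0,0,0.0009,0.42],[0,0,0,0,0,0,0.42]]' | grep -E "pos|for"
```

```text
eef_pos: [506.2, -415.6, 7.3]
contact_force: [1.5, 0.4, -1.7]
grasp_force: 41.9
eef_pos: [506.2, -415.7, 6.4]
contact_force: [0.2, -0.6, -2.1]
grasp_force: 41.9
eef_pos: [506.3, -415.7, 5.8]
contact_force: [-0.5, 0.5, -2.2]
grasp_force: 41.9
```

Converted, 0.6 mm is 0.0008.

```bash

python3 -m handwheel '[[0,0,0,0,0,0.0008,0.42],[0,0,0,0,0,0,0.42]]' | grep -E "pos|for"
python3 -m handwheel '[[0,0,0,0,0,0,0.58],[0,0,0,0,0,0,0.64],[0,0,0,0,0,-0.0067,0.64],[0,0,0,0,0,-0.04,0.64],[0,0,0,0,0,-0.0533,0.64]]' | grep -E "pos|for|ing"
python3 -m handwheel '[[0,0,0,0,0,-0.0533,0.64],[0,0,0,0.04,0,-0.0333,0.64],[0,0,0,0.0533,0,0,0.64],[0,0,0,0.0533,0,0,0.64],[0,0,0,0,0,0,0.64]]' | grep -E "clock|pos|for|ing"
python3 -m handwheel '[[0,0,0,0,0,0,0.64],[0,0,0,0,0,0,0.64]]'>/dev/null
python3 - <<'E'
from h import *
im=cams.grab_frame("top")[:,:,::-1]; cv2.imwrite("raw_top2.png",im); P=cams.camera_params("top"); K=np.array([[P["fx"],0,P["cx"]],[0,P["fy"],P["cy"]],[0,0,1]])
im=np.clip(im.astype(float)*1.6,0,255).astype(np.uint8); t=[]
for c in [(407,265.6,8),(418.3,-234.5,8),(533.4,393.3,8),(504,-414.3,8)]:
    u,v=cv2.projectPoints(np.float64([c]),P["rvec"],P["tvec"],K,None)[0].ravel(); t.append(cv2.resize(cv2.getRectSubPix(im,(56,56),(u,v)),(300,300),interpolation=cv2.INTER_CUBIC))
cv2.imwrite("pics/final.png",np.vstack([np.hstack(t[:2]),np.hstack(t[2:])]))
E
```

```text
eef_pos: [506.4, -415.8, 5.8]
contact_force: [-1.5, 1.4, 4.2]
grasp_force: 42.5
eef_pos: [504.3, -414.0, 78.0]
contact_force: [0.8, -0.7, -0.2]
opening: 0.641
grasp_force: 0.0
clock: 31.77
eef_pos: [390.5, -421.1, 145.8]
contact_force: [-0.3, -0.3, -1.0]
opening: 0.643
grasp_force: 0.0
```

View pics/final.png

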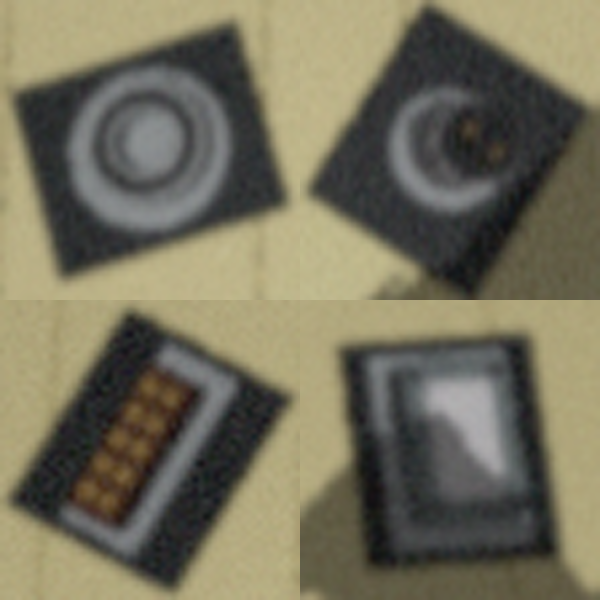

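The final picture shows all four parts in their pockets: bearing (150,145), capacitor (465,145), block (135,445), cover (460,440). The sideways shifts fit parallax. The gripper is clear, so I'm handing in.

```bash
python3 -c "from rig import r;print(r.sign_off())"
```

```text
the job is handed in; nothing more can be done
None
```

I placed all four parts (bearing, capacitor, rightmost terminal block and box cover) in their matching nests and let go of them; the job is handed in at about 32 s, with the screw dish and solder reel not touched.

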